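Put the microscope lens cells away in the snap-lidded case

TASK

Put the microscope's lens cells away: squeeze in both blue snap tabs of the storage case's clear cover, lift the cover off and lay it flat on the green mat. Then stack all the lens cells from the steel tray on the case's brass spigot, face down, each fully home on the one below, and when all are in put the cover back fully down on the case with both tabs sprung out under the lips. Leave the other things on the bench where they are.

Things in the scene. Friction and masses are not known exactly. Their poses are not given: they have to be found in the camera images.
- case: fixed cream storage case, 130 mm (its x) by 190 mm (its y), z up; origin under its centre. Open towards its +x and -x; end walls at its +y and -y, inner faces 120 mm apart, topped by flat ledges 92 mm above the table that carry the cover. A cell fully home on the spigot has its underside 12 mm above the table; each next cell sits 16 mm higher.
- lip (a point): underside, at the inner edge, of the grey lip that overhangs the case's +y ledge (one alike at -y): 111 mm above the table, lip tops at 119 mm; lips' inner faces 152 mm apart. Under each lip grey guides leave a slot 34 mm wide (along the case's x) for the tab's bar; outer walls 166 mm apart. Sprung-out tabs catch under the lips.
- spigot (a point): centre of the top of the brass centring spigot in the middle of the case: 40 mm across, 10 mm high, its top 20 mm above the table, top edge bevelled 3 mm.
- cover_grip (a point): clear snap cover, 0.24 kg: plate 116 mm (its x) by 142 mm (its y), 6 mm thick, with two blue sprung tabs on top. The point lies midway between the tabs' upright fins, half-way up them, 30 mm above the plate's underside; z up. On the case it is 122 mm above the table, over the spigot, with the cover's y along the case's y. Squeeze both fins together from above and keep them so while lifting or lowering.
- tab_a (a joint): how far the tab on the cover's +y side is pressed towards the middle: 0 sprung out, 0.010 m fully in (stop); spring 4 N at 0, 9 N fully in. Each tab is a flat bar on the plate, 24 mm wide, 8 mm thick, its top 16 mm below cover_grip, with an upright fin 30 mm wide (along x), 6 mm thick, 32 mm high. Bars' outer ends 162 mm apart (142 mm pressed in).
- tab_b (a joint): the same for the like tab on the cover's -y side. The two fins' outer faces are 64 mm apart along the cover's y when sprung out, 44 mm when both tabs are fully in.
- mat: thin green mat on the table, 150 mm (its x) by 190 mm (its y), 2 mm thick, fixed; origin under its centre.
- tray: shallow steel tray, fixed, 280 mm (its x) by 250 mm (its y), rim 12 mm high, floor 3 mm above the table; origin under its centre.
- cell1_mid (a point): lens cell, dark steel hub, lying face down (to stay so), 24 mm high, 90 g: round flange 64 mm across, 10 mm thick, on it a round hub 40 mm across, 14 mm high, top edge bevelled 3 mm. The underside has a round recess 43 mm across, 8 mm deep, that fits over the spigot or another cell's hub. Grip across the hub. Point: on the axis, 12 mm above the underside; z up through the hub. May be absent.
- cell2_mid (a point): lens cell, black hub, lying face down (to stay so), 24 mm high, 90 g: round flange 64 mm across, 10 mm thick, on it a round hub 40 mm across, 14 mm high, top edge bevelled 3 mm. The underside has a round recess 43 mm across, 8 mm deep, that fits over the spigot or another cell's hub. Grip across the hub. Point: on the axis, 12 mm above the underside; z up through the hub. May be absent.
- cell3_mid (a point): lens cell, blue hub, lying face down (to stay so), 24 mm high, 90 g: round flange 64 mm across, 10 mm thick, on it a round hub 40 mm across, 14 mm high, top edge bevelled 3 mm. The underside has a round recess 43 mm across, 8 mm deep, that fits over the spigot or another cell's hub. Grip across the hub. Point: on the axis, 12 mm above the underside; z up through the hub. May be absent.
- cell4_mid (a point): lens cell, orange hub, lying face down (to stay so), 24 mm high, 90 g: round flange 64 mm across, 10 mm thick, on it a round hub 40 mm across, 14 mm high, top edge bevelled 3 mm. The underside has a round recess 43 mm across, 8 mm deep, that fits over the spigot or another cell's hub. Grip across the hub. Point: on the axis, 12 mm above the underside; z up through the hub. May be absent.
- wax: pale yellow practice block, 50 x 70 x 50 mm, loose bystander; origin under its centre.
- saline: clear bottle with white cap, 72 mm across, 180 mm high, loose bystander; origin under its centre.
- dish: round glass dish 90 mm across, 16 mm high, loose bystander; origin under its centre.
- scalpel: wax spatula with a wooden handle, 150 mm long, lying on the bench, loose bystander; origin under its middle.
Things that resemble listed ones, but are neither listed nor needed, are in the scene too. What is shaped like the part that bears cell2_mid but purple or turquoise is not meant.

How it is judged:
By the outcome, as a careful person would: the job done as asked, in the order asked, and still so for the second after the job is handed in, with the robot touching nothing.
Of cell1, cell2, cell3, cell4 only 3 to 4 are there at a start; the rules pass over those that are not, and their reading is None.
At some moment in a run one of cell1, cell2, cell3, cell4 may be knocked a few centimetres aside while the robot is not near it.
It also fails if it takes over 208 s, if anything falls off the work surface, if the arm or the gripper's body presses on something with over 40 N, if the wrist force passes 120 N, or if a joint passes its speed limit or range.

ROBOT

A 7-joint arm with a two-finger parallel gripper is mounted at the origin on the work surface. World frame = base frame: x ahead of the robot, y to its left, z up, the work surface at z = 0. Lengths are in m, angles in degrees, forces in N, time in s.
With the tool pointing down it reaches from about 0.425 to 0.875 m from the base axis. Payload 4.7 kg.
Tool frame: the origin (TCP) lies at the very end of the fingers, on their centre line; the grasp point (between the pads) lies env.tcp_to_grasp behind it (env.tcp_to_grasp is the distance from the TCP to the grasp point, in m); z points along the fingers, x is the direction in which the jaws open and shut, and the axes are right-handed (so a half turn about z gives the same grasp; the last joint's range is limited). The gripper opens to 87 mm and grips with 3 to 60 N. Pads are 19 mm wide; open, the fingers measure 117 mm over their backs; the gripper's body (75 mm by 190 mm) begins 51 mm behind the grasp point.
Start: joints at [-75.396, 18.392, -4.016, 83.108, 1.295, 78.541, -3.26], TCP at [0.155, 0.631, 0.223] pointing down, gripper open.
Joint ranges: [-163.93, 163.93], [-17.29, 119.83], [-79.2, 71.16], [3.27, 140.29], [-89.18, 269.18], [5.43, 117.66], [-154.24, 154.24]. Speed limits (degrees/s): [147.25, 147.25, 180, 180, 180, 180, 180].

INTERFACE

Orientations are given as [roll, pitch, yaw] about the fixed x, y, z axes, in that order (R = Rz(yaw) Ry(pitch) Rx(roll)).
In Python, from cell import env gives the robot as it stands. The module is installed in compiled form; this text tells all that it offers.
- The arm moves only by the tool send_rows, never from a script. Its argument "steps" is a list of rows, each a list of 3 entries, a list of its own where there are three numbers: the shift along the tool's x, y, z in m, then the turn, a rotation vector about the tool's x, y, z in rad, then the finger opening in m, from 0 to 0.087. A call has exactly 5 rows; each row is the pose to reach, as a shift and turn from the pose commanded when the call began, along the tool's axes at that moment; what a row does not reach only later rows make up. A row lasts 1/12 s, in which the tool goes at most 41.7 mm and 7.16 degrees, less where a joint would pass 70% of its speed; a pose out of reach is approached as far as the arm can. A call with a gripper value outside its range is refused whole. The fingers move at their own pace and stop on an object; "grip_force" is the grip in N (left out, the last holds). Time passes only in rows, so rows that repeat a pose let the fingers close, or fill a call up. It gives the time, the measured TCP pose, the force and the opening at its end, in the units of the state.
- env.get_obs(): the state, without advancing time (a new reading comes with each control period).
- env.read_camera(name): name is "side" or "top"; returns a dict with "pixels" (420x560x3 uint8, red, green, blue), "fx", "fy", "cx", "cy" (pixels), "k1" (the pictures are not rectified: a ray, as slopes to the right and down, at radius r is drawn at 1 + k1 r^2 times it, then the intrinsics apply), "position" and "rotation" of the camera in the world. Camera axes: x right, y up, looking along -z (the intrinsics and any distortion apply to the point x, -y, -z); pixel columns grow to the right and rows downward; lengths in m; the calibration is good to about 2 mm. A picture is of the moment at which its call begins. There is no depth.
- env.sign_off(): hands the job in, once; it reports no verdict.
The state is a dict: "time_s": time; "qpos": joint angles; "joint_velocities": joint speeds; "effort": joint torques, N m; "tool_pos": TCP position; "tool_rot": TCP orientation; "force": force on the tool from outside, world axes, zero at the start; "wrist_torque": the same for the moment, N m; "grip_width": finger opening in m.
Only numpy, scipy, OpenCV 4.12 (cv2) and the standard library are available. Lean on these libraries where they do the work, as an engineer would, in place of code of your own. Each camera call takes 0.05 s, during which the arm holds its last target.

## Working session

There is one attempt and no reset: what is moved stays moved. The work goes in short steps, Python scripts to look and compute and a tool call to move; the robot and the scene stay as the last step left them, time stands still between calls to the robot, and variables do not carry over. Pictures are saved under pics/ and viewed, and the job is handed in when it is done.

Besides the shell and the picture viewer there is one more tool, called after ">>>" as name(argument=value, ...), one argument or row to a line, values as JSON. send_rows: Moves the arm, as the interface text tells. Its arguments: {"type":"object","properties":{"steps":{"type":"array"},"grip_force":{"type":"number"}},"required":["steps"]}

```bash
mkdir -p pics; python3 - <<'E'
from cell import env
import cv2,numpy as np
o=env.get_obs()
for k in o: print(k,np.round(o[k],4))
print(env.tcp_to_grasp)
for n in("side","top"):
    c=env.read_camera(n)
    cv2.imwrite(f"pics/{n}0.png",c["pixels"][:,:,::-1])
    print(n,{k:np.round(c[k],4).tolist() for k in c if k!="pixels"})
E
```

```text
time_s 0.0
qpos [-75.3937  18.4381  -4.0154  83.1754   1.2948  78.5428  -3.2602]
joint_velocities [ 0.1028 -0.0637 -0.0391 -0.0052  0.0229  0.0238 -0.0478]
effort [ 1.00000e-03 -4.91312e+01 -4.03400e-01 -3.12521e+01 -6.37000e-02
  4.40000e-02  2.00000e-04]
tool_pos [0.1549 0.6307 0.2215]
tool_rot [1.799942e+02 1.111000e-01 7.620310e+01]
force [-0.9585  0.3453  0.0992]
wrist_torque [-0.0402  0.0098 -0.0282]
grip_width 0.0871
0.0187
side {'fx': 487.0494, 'fy': 487.0494, 'cx': 280.1608, 'cy': 211.452, 'k1': -0.1531, 'position': [0.0225, -0.7905, 1.049], 'rotation': [45.9694, -0.0728, -34.1625]}
top {'fx': 495.051, 'fy': 495.051, 'cx': 269.9031, 'cy': 208.9362, 'k1': -0.1036, 'position': [0.5076, 0.0258, 1.3038], 'rotation': [3.8142, -0.6251, -88.4047]}
```

View pics/side0.png

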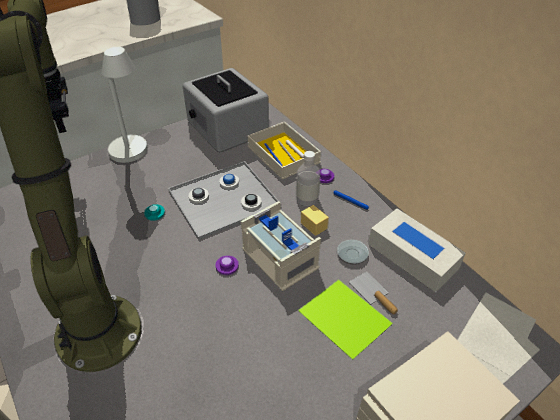

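View pics/top0.png

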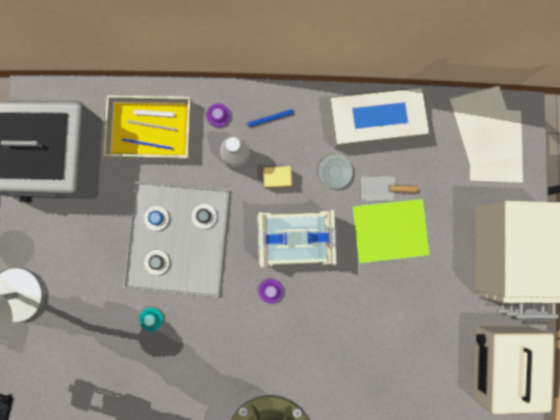

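```bash
cat > h.py <<'E'
from cell import env
import cv2,numpy as np
from scipy.spatial.transform import Rotation as Ro
def cam(n):
    c=env.read_camera(n); c["R"]=Ro.from_euler("xyz",c["rotation"],degrees=True).as_matrix(); c["p"]=np.array(c["position"])
    c["K"]=np.array([[c["fx"],0,c["cx"]],[0,c["fy"],c["cy"]],[0,0,1.]]); c["d"]=np.array([c["k1"],0,0,0.]); c["bgr"]=c["pixels"][:,:,::-1].copy()
    return c
def ray(c,uv):
    q=cv2.undistortPoints(np.array([[uv]],float),c["K"],c["d"])[0,0]
    v=c["R"]@np.array([q[0],-q[1],-1.]); return v/np.linalg.norm(v)
def plane(c,uv,z):
    v=ray(c,uv); return c["p"]+v*(z-c["p"][2])/v[2]
def tri(c1,u1,c2,u2):
    a,b=ray(c1,u1),ray(c2,u2)
    A=np.stack([a,-b],1); s=np.linalg.lstsq(A,c2["p"]-c1["p"],rcond=None)[0]
    x,y=c1["p"]+a*s[0],c2["p"]+b*s[1]; return (x+y)/2,np.linalg.norm(x-y)
def proj(c,P):
    q=c["R"].T@(np.array(P)-c["p"]); 
    return cv2.projectPoints(np.array([[[q[0],-q[1],-q[2]]]]),np.zeros(3),np.zeros(3),c["K"],c["d"])[0][0,0]
def crop(c,x0,y0,w,h,name,s=5):
    cv2.imwrite("pics/"+name,cv2.resize(c["bgr"][y0:y0+h,x0:x0+w],None,fx=s,fy=s,interpolation=cv2.INTER_CUBIC))
E
python3 - <<'E'
from h import *
t=cam("top");s=cam("side")
crop(t,120,180,110,120,"t_tray.png");crop(t,245,195,100,80,"t_case.png",7)
crop(s,165,155,110,85,"s_tray.png",7);crop(s,235,200,95,95,"s_case.png",6)
E
```

```text
(no output)
```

View pics/t_tray.png

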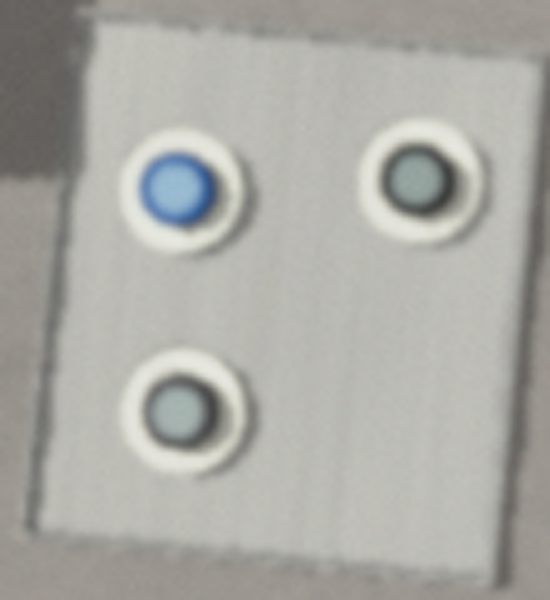

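View pics/s_tray.png

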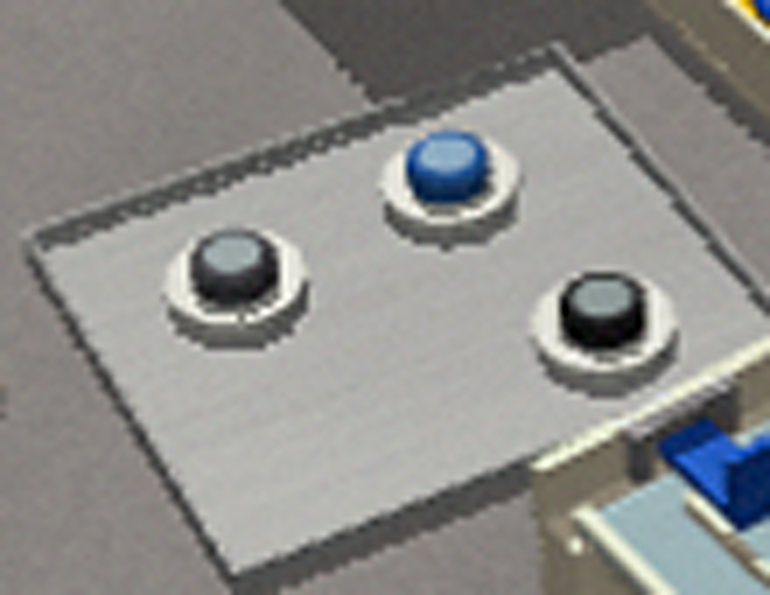

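View pics/t_case.png

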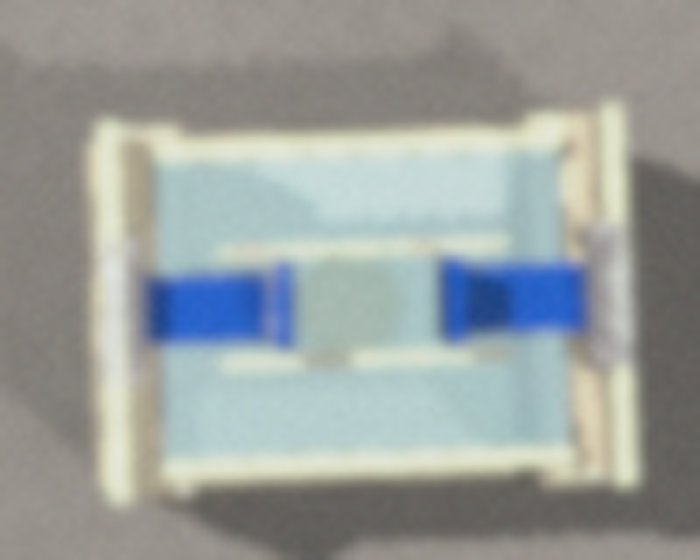

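View pics/s_case.png

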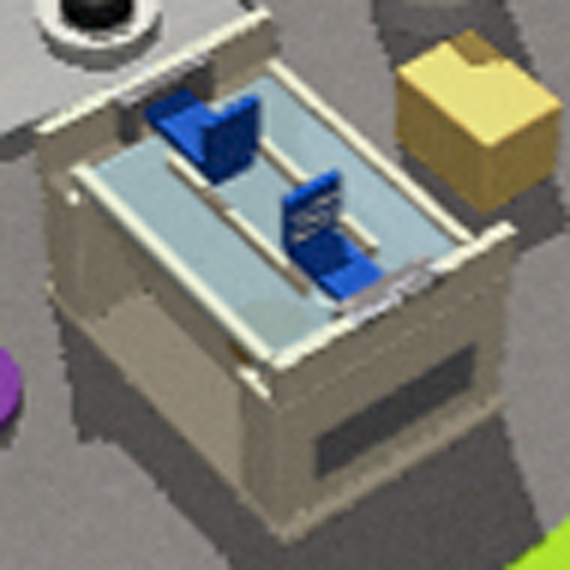

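```bash
python3 - <<'E'
from h import *
t=cam("top");s=cam("side")
print("time",env.get_obs()["time_s"])
def hsv(c): return cv2.cvtColor(c["bgr"],cv2.COLOR_BGR2HSV)
off=lambda x,y,x0,y0,k:((x+.5)/k-.5+x0,(y+.5)/k-.5+y0)
T=[off(x,y,245,195,7) for x,y in[(97,120),(108,503),(625,102),(637,485)]]
P=[plane(t,u,.119)[:2] for u in T]; print("case corners top",np.round(P,4).tolist(),np.mean(P,0))
P=np.array(P)
print("len",np.linalg.norm(P[0]-P[2]),np.linalg.norm(P[0]-P[1]),np.linalg.norm(P[3]-P[2]))
d=(P[0]-P[2]+P[1]-P[3]);print("y-axis dir deg",np.degrees(np.arctan2(d[1],d[0])));d=(P[0]-P[1]+P[2]-P[3]);print("x-axis",np.degrees(np.arctan2(d[1],d[0])))
S=[off(x,y,235,200,6) for x,y in[(270,10),(38,130),(515,228)]]
for a,b in zip(S,T): print("tri",np.round(tri(s,a,t,b),4) if 0 else [np.round(q,4) for q in tri(s,a,t,b)], proj(s,[*plane(t,b,.119)[:2],.119])-np.array(a))
# cells hub tops
H=hsv(t);Hs=hsv(s)
# mat
for c,h in((t,H),(s,Hs)):
    m=cv2.inRange(h,(30,150,100),(50,255,255));cs,_=cv2.findContours(m,0,1);k=max(cs,key=cv2.contourArea)
    r=cv2.approxPolyDP(k,6,True)[:,0]; Q=np.array([plane(c,u.astype(float),.002)[:2] for u in r]);
    M=cv2.moments(k);print("mat",r.tolist(),np.round(Q,4).tolist(),Q.mean(0))
    m=cv2.inRange(h,(100,120,60),(125,255,255));n,_,st,ce=cv2.connectedComponentsWithStats(m)
    for i in range(1,n):
        if st[i,4]>15: print("blue",st[i],ce[i])
E
```

```text
time 0.3
case corners top [[0.5794, 0.0424], [0.4489, 0.0349], [0.5908, -0.1387], [0.4598, -0.1456]] [ 0.51972467 -0.05176168]
len 0.18151174956691166 0.1306961566572423 0.13119432913594858
y-axis dir deg 93.50905451298705
x-axis 3.1478405940222096
tri [array([0.5822, 0.0407, 0.1199]), np.float64(0.0065)] [-2.31789756  0.32210896]
tri [array([0.4517, 0.0333, 0.1202]), np.float64(0.0062)] [-2.30849852  0.39622623]
tri [array([ 0.5912, -0.1385,  0.1246]), np.float64(0.0021)] [-0.61868889  1.62580447]
mat [[421, 200], [354, 207], [359, 261], [427, 254]] [[0.6302, -0.3892], [0.6062, -0.2085], [0.464, -0.2244], [0.4866, -0.4069]] [ 0.54675336 -0.30726434]
blue [ 353  103   54   25 1008] [379.65277778 115.14186508]
blue [248 110  45  16 205] [270.15609756 117.6       ]
blue [155 212   8  12  30] [159.33333333 218.16666667]
blue [308 233  20  10 179] [317.4301676  237.12849162]
blue [267 234  19  10 157] [275.52866242 238.80254777]
mat [[338, 280], [299, 311], [353, 358], [391, 323]] [[0.6115, -0.2044], [0.4654, -0.2265], [0.4929, -0.4101], [0.6361, -0.3893]] [ 0.55148095 -0.30755762]
blue [265 144  17  21  47] [272.25531915 153.36170213]
blue [223 174  11  10  61] [228.13114754 179.55737705]
blue [334 190  35  20 156] [350.98076923 199.56410256]
blue [259 215  19  16 189] [269.31216931 221.69312169]
blue [393 222  51  37 703] [418.11806543 239.81081081]
blue [282 228  17  22 159] [288.83018868 240.34591195]
```

```bash
python3 - <<'E'
from h import *
t=cam("top");s=cam("side")
off=lambda x,y,x0,y0,k:((x+.5)/k-.5+x0,(y+.5)/k-.5+y0)
T=[off(x,y,120,180,5) for x,y in[(88,18),(547,58),(500,585),(30,532)]]
S=[off(x,y,165,155,7) for x,y in[(553,45),None or (0,0),(235,578),(28,240)]]
P=[plane(t,u,.012)[:2] for u in T];Q=[plane(s,u,.012)[:2] for u in S]
print(np.round(P,4).tolist());print(np.round(Q,4).tolist())
print([np.linalg.norm(P[i]-P[(i+1)%4]).round(4) for i in range(4)],[np.linalg.norm(Q[i]-Q[(i+1)%4]).round(4) for i in range(4)])
for i in(0,2,3): print([np.round(q,4) for q in tri(s,S[i],t,T[i])])
# table edge / origin
print("origin proj",proj(t,[0,0,0]),proj(s,[0,0,0]),"tcp",proj(t,env.get_obs()["tool_pos"]),proj(s,env.get_obs()["tool_pos"]))
m=s["bgr"].copy()
for P in([0,0,0],env.get_obs()["tool_pos"],[.1,0,0],[0,.1,0]): cv2.circle(m,tuple(int(round(x)) for x in proj(s,P)),3,(0,0,255),1)
s["bgr"]=m;crop(s,0,0,200,380,"s_base.png",2)
m=t["bgr"];cv2.circle(m,tuple(int(round(x)) for x in proj(t,env.get_obs()["tool_pos"])),3,(0,0,255),1)
crop(t,0,250,330,170,"t_base.png",2)
E
```

```text
[[0.652, 0.3659], [0.6376, 0.1226], [0.3626, 0.1382], [0.3818, 0.385]]
[[0.662, 0.3735], [0.4505, 0.5636], [0.3673, 0.1412], [0.3853, 0.3866]]
[np.float64(0.2437), np.float64(0.2754), np.float64(0.2476), np.float64(0.271)] [np.float64(0.2844), np.float64(0.4305), np.float64(0.2461), np.float64(0.277)]
[array([0.6527, 0.3616, 0.0238]), np.float64(0.0047)]
[array([0.3644, 0.1371, 0.0175]), np.float64(0.0026)]
[array([0.3832, 0.3835, 0.0155]), np.float64(0.0024)]
origin proj [268.93209468 435.60852536] [ 96.6473079  333.27357249] tcp [-10.12954537 390.46991821] [ 60.99517333 123.85123356]
```

View pics/s_base.png

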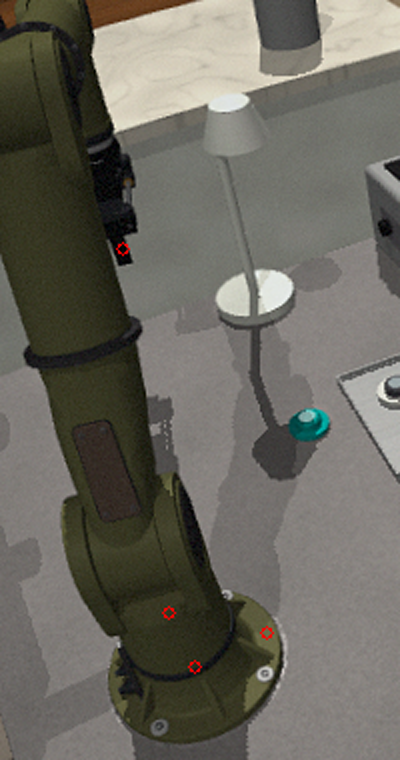

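View pics/t_base.png

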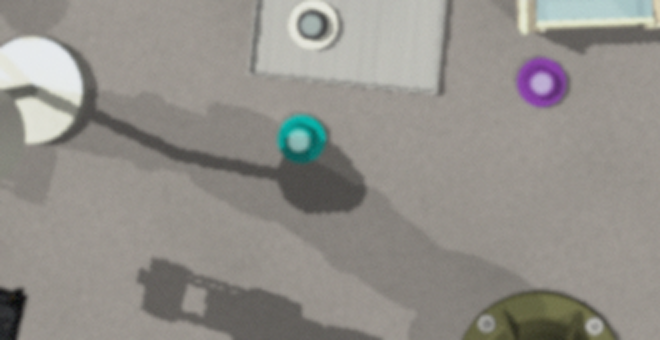

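```bash
python3 - <<'E'
from h import *
t=cam("top");s=cam("side")
print(plane(t,(16,295),.01),plane(s,(127,149),.01))
# head: side px over (114,63); assume vertical above base
b=plane(s,(127,149),.01)
for z in(.2,.25,.3,.35,.4): print(z,proj(s,[b[0],b[1],z]),proj(t,[b[0],b[1],z]))
E
```

```text
[0.34554073 0.68284951 0.01      ] [0.35120844 0.67677857 0.01      ]
0.2 [115.74020466 103.76962812] [-21.36655249 300.98304114]
0.25 [112.59827518  90.80703587] [-33.86517205 303.49564834]
0.3 [109.38544972  77.37728227] [-47.42364932 306.21243492]
0.35 [106.10551196  63.46959449] [-62.16446277 309.15497565]
0.4 [102.7638186  49.0756187] [-78.22335805 312.34640645]
```

```bash
cat >> h.py <<'E'
def to(pos,yaw=None,dz_keep=False):
    o=env.get_obs(); R=Ro.from_euler("xyz",o["tool_rot"],degrees=True)
    d=R.inv().apply(np.array(pos)-o["tool_pos"])
    Rt=Ro.from_euler("xyz",[180,0,o["tool_rot"][2] if yaw is None else yaw],degrees=True)
    r=(R.inv()*Rt).as_rotvec()
    print("shift",np.round(d,4),"turn",np.round(r,3),"| tcp",np.round(o["tool_pos"],4),np.round(o["tool_rot"],2),"F",np.round(o["force"],1),"w",round(float(o["grip_width"]),4),"t",round(float(o["time_s"]),2))
E
```

>>> send_rows(
  steps=[
    [[-0.03,0,-0.02],[0,0,0],0.087],
    [[-0.07,0,-0.04],[0,0,0],0.087],
    [[-0.11,0,-0.06],[0,0,0],0.087],
    [[-0.15,0,-0.07],[0,0,0],0.087],
    [[-0.15,0,-0.07],[0,0,0],0.087],
  ],
)

```text
time_s: 0.92
tool_pos: [0.1183, 0.482, 0.2962]
tool_rot: [180.0, -0.2, 76.2]
force: [0.0, 1.2, 0.1]
grip_width: 0.0868
```

>>> send_rows(
  steps=[
    [[-0.007,0.039,0],[0,0,0.12],0.087],
    [[-0.014,0.078,0],[0,0,0.24],0.087],
    [[-0.021,0.117,0],[0,0,0.36],0.087],
    [[-0.029,0.157,0],[0,0,0.48],0.087],
    [[-0.036,0.196,0],[0,0,0.6],0.087],
  ],
)

```text
time_s: 1.33
tool_pos: [0.3028, 0.4028, 0.2929]
tool_rot: [-180.0, -0.1, 41.5]
force: [1.2, 0.7, -0.2]
grip_width: 0.0873
```

```bash
python3 -c "
from h import *
to([.42,.25,.30],8)"
```

```text
shift [-0.0135  0.1921 -0.0072] turn [-0.    -0.001  0.585] | tcp [0.3028 0.4028 0.2929] [-1.7999e+02 -7.0000e-02  4.1490e+01] F [ 1.2  0.7 -0.2] w 0.0873 t 1.33
```

>>> send_rows(
  steps=[
    [[-0.003,0.038,0],[0,0,0.12],0.087],
    [[-0.006,0.077,0],[0,0,0.24],0.087],
    [[-0.009,0.115,0],[0,0,0.36],0.087],
    [[-0.012,0.154,0],[0,0,0.48],0.087],
    [[-0.014,0.192,0],[0,0,0.59],0.087],
  ],
)

```text
time_s: 1.75
tool_pos: [0.4198, 0.2497, 0.2928]
tool_rot: [-180.0, -0.0, 7.7]
force: [-0.2, -0.0, -0.3]
grip_width: 0.0874
```

```bash
python3 -c "
from h import *
to([.48,.06,.28],-26)"
```

```text
shift [0.0344 0.1961 0.0127] turn [-0.001 -0.001  0.588] | tcp [0.4198 0.2497 0.2928] [-1.7998e+02 -4.0000e-02  7.6800e+00] F [-0.2 -0.  -0.3] w 0.0874 t 1.75
```

>>> send_rows(
  steps=[
    [[0.007,0.038,0],[0,0,0.12],0.087],
    [[0.014,0.077,0],[0,0,0.24],0.087],
    [[0.021,0.115,0],[0,0,0.36],0.087],
    [[0.028,0.154,0],[0,0,0.48],0.087],
    [[0.034,0.196,0],[0,0,0.59],0.087],
  ],
)

```text
time_s: 2.17
tool_pos: [0.48, 0.0615, 0.2927]
tool_rot: [-179.9, -0.0, -26.1]
force: [0.5, 0.8, -0.6]
grip_width: 0.0868
```

```bash
python3 -c "
from h import *
to([.52,-.052,.28],-60)"
```

```text
shift [0.0858 0.0843 0.0127] turn [-0.001 -0.     0.592] | tcp [0.48   0.0615 0.2927] [-1.7995e+02 -4.0000e-02 -2.6070e+01] F [ 0.5  0.8 -0.6] w 0.0868 t 2.17
```

>>> send_rows(
  steps=[
    [[0.017,0.017,0],[0,0,0.12],0.087],
    [[0.034,0.034,0],[0,0,0.24],0.087],
    [[0.051,0.051,0],[0,0,0.36],0.087],
    [[0.068,0.068,0],[0,0,0.48],0.087],
    [[0.086,0.084,0.013],[0,0,0.59],0.087],
  ],
)

```text
time_s: 2.58
tool_pos: [0.5221, -0.0516, 0.2818]
tool_rot: [-179.7, -0.1, -59.9]
force: [0.1, -0.2, -0.2]
grip_width: 0.0868
```

```bash
python3 -c "
from h import *
to([.52,-.052,.28],-86.6)"
```

```text
shift [-0.0007  0.0021  0.0018] turn [-0.005 -0.001  0.465] | tcp [ 0.5221 -0.0516  0.2818] [-1.7974e+02 -1.1000e-01 -5.9930e+01] F [ 0.1 -0.2 -0.2] w 0.0868 t 2.58
```

>>> send_rows(
  steps=[
    [[0,0.001,0],[0,0,0.12],0.087],
    [[0,0.001,0],[0,0,0.24],0.087],
    [[0,0.001,0.001],[0,0,0.36],0.087],
    [[0,0.001,0.001],[0,0,0.465],0.087],
    [[0,0.001,0.001],[0,0,0.465],0.087],
  ],
)

```text
time_s: 3.0
tool_pos: [0.5196, -0.0508, 0.2785]
tool_rot: [-180.0, -0.0, -86.4]
force: [0.1, -0.6, -0.3]
grip_width: 0.0866
```

```bash
python3 - <<'E'
from h import *
t=cam("top");s=cam("side")
o=env.get_obs();R=Ro.from_euler("xyz",o["tool_rot"],degrees=True)
to([.52,-.052,.28],-86.6)
for n,c in(("t",t),("s",s)):
    for x in(-.0435,.0435):
        p=o["tool_pos"]+R.apply([x,0,0]); u=proj(c,p); print(n,x,np.round(p,4),np.round(u,1))
    u=proj(c,o["tool_pos"]); crop(c,int(u[0])-55,int(u[1])-45,110,90,n+"_g1.png",7)
    print(int(u[0])-55,int(u[1])-45)
E
```

```text
shift [ 0.0014 -0.0003 -0.0014] turn [-0.   -0.    0.01] | tcp [ 0.5196 -0.0506  0.2786] [-1.7999e+02 -1.0000e-02 -8.6050e+01] F [ 0.9  0.8 -0.1] w 0.0869 t 3.1
t -0.0435 [ 0.5166 -0.0072  0.2786] [280.6 238. ]
t 0.0435 [ 0.5226 -0.094   0.2786] [322.5 236.2]
246 192
s -0.0435 [ 0.5166 -0.0072  0.2786] [267.2 175.2]
s 0.0435 [ 0.5226 -0.094   0.2786] [289.3 193.8]
223 139
```

View pics/t_g1.png

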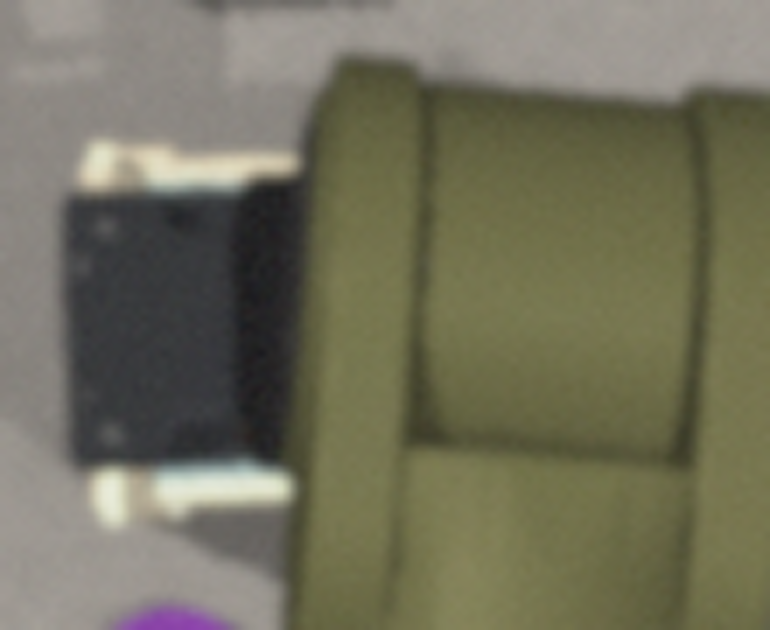

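View pics/s_g1.png

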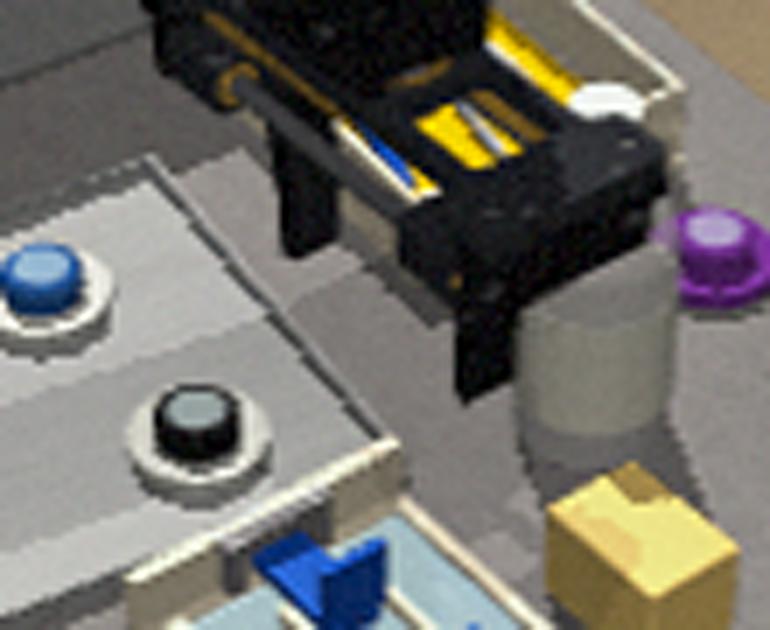

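```bash
cat > cal.py <<'E'
from h import *
from scipy.optimize import least_squares
def quad(mask,k):
    cs,_=cv2.findContours(mask,0,cv2.CHAIN_APPROX_NONE);c=max(cs,key=cv2.contourArea)
    h=cv2.convexHull(c)
    for e in np.arange(2,60)*k/4:
        q=cv2.approxPolyDP(h,e,True)[:,0].astype(float)
        if len(q)==4: break
    pts=c[:,0].astype(float);L=[]
    for i in range(4):
        a,b=q[i],q[(i+1)%4];n=np.linalg.norm(b-a);u=(b-a)/n
        s=(pts-a)@u;d=np.abs((pts-a)@np.array([-u[1],u[0]]))
        sel=pts[(s>.12*n)&(s<.88*n)&(d<1.2*k)]
        vx,vy,x,y=cv2.fitLine(sel.astype(np.float32),cv2.DIST_HUBER,0,.01,.01).ravel()
        L.append(np.cross([x,y,1],[x+vx,y+vy,1]))
    out=[]
    for i in range(4):
        p=np.cross(L[i-1],L[i]);out.append((p[:2]/p[2]+.5)/k-.5)
    return np.array(out)
def matq(c,k=6):
    b=cv2.resize(c["bgr"],None,fx=k,fy=k,interpolation=cv2.INTER_CUBIC)
    return quad(cv2.inRange(cv2.cvtColor(b,cv2.COLOR_BGR2HSV),(30,120,60),(55,255,255)),k)
if __name__=="__main__":
    for n in("top","side"):
        c=cam(n);q=matq(c);P=np.array([plane(c,u,.002)[:2] for u in q]);print(n,np.round(q,2).tolist(),np.round(P,4).tolist(),P.mean(0),[round(float(np.linalg.norm(P[i]-P[i-1])),4) for i in range(4)])
E
python3 cal.py
```

```text
top [[421.98, 198.76], [428.98, 254.47], [356.56, 262.8], [363.36, 205.0]] [[0.6336, -0.3919], [0.4855, -0.4123], [0.4591, -0.218], [0.6122, -0.2335]] [ 0.54760821 -0.31392354] [0.1598, 0.1496, 0.1961, 0.1539]
side [[338.27, 279.22], [392.35, 323.04], [352.18, 359.13], [297.39, 309.9]] [[0.6138, -0.2027], [0.6388, -0.3914], [0.4893, -0.4113], [0.464, -0.2214]] [ 0.55149427 -0.30669116] [0.151, 0.1903, 0.1508, 0.1916]
```

```bash
python3 - <<'E'
from cal import *
for n in("top","side"):
    c=cam(n);c["bgr"]=cv2.imread(f"pics/{n}0.png");q=matq(c);P=np.array([plane(c,u,.002)[:2] for u in q]);print(n,np.round(q,2).tolist(),np.round(P,4).tolist(),P.mean(0),[round(float(np.linalg.norm(P[i]-P[i-1])),4) for i in range(4)])
    e=P[1]-P[2] if n=="top" else P[0]-P[1]
    print([np.degrees(np.arctan2(*(P[i]-P[i-1])[::-1])) for i in range(4)])
E
```

```text
top [[421.98, 198.73], [428.97, 254.47], [358.1, 262.65], [352.31, 206.19]] [[0.6337, -0.3919], [0.4855, -0.4123], [0.4596, -0.2221], [0.6082, -0.204]] [ 0.54675804 -0.30756157] [0.1896, 0.1496, 0.192, 0.1497]
[np.float64(-82.28791397007674), np.float64(-172.13508453698816), np.float64(97.72945911429994), np.float64(6.955830355606473)]
side [[338.28, 279.23], [392.38, 323.04], [352.18, 359.13], [297.38, 309.88]] [[0.6138, -0.2028], [0.6389, -0.3914], [0.4894, -0.4113], [0.464, -0.2213]] [ 0.55150805 -0.306701  ] [0.151, 0.1903, 0.1508, 0.1916]
[np.float64(7.061514574655087), np.float64(-82.43711865558701), np.float64(-172.42828391641675), np.float64(97.61323892013841)]
```

```bash
python3 - <<'E'
from h import *
t=cam("top");s=cam("side")
off=lambda x,y,x0,y0,k:((x+.5)/k-.5+x0,(y+.5)/k-.5+y0)
for n,a,b in(("steel",(180,412),(236,254)),("black",(416,180),(606,296)),("blue",(177,188),(450,152))):
    u=off(*a,120,180,5);v=off(*b,165,155,7)
    X,e=tri(t,u,s,v);print(n,np.round(u,1),np.round(v,1),"tri",np.round(X,4),round(e,4),"top@27",np.round(plane(t,u,.027)[:2],4),"side@27",np.round(plane(s,v,.027)[:2],4))
# case
T=[off(x,y,245,195,7) for x,y in[(97,120),(108,503),(625,102),(637,485)]]
S=[off(x,y,235,200,6) for x,y in[(270,10),(38,130),(515,228)]]
P=[plane(t,u,.119)[:2] for u in T];Q=[plane(s,u,.119)[:2] for u in S]
print("case",np.mean(P,0),np.round(Q,4).tolist(),(Q[1]+Q[2])/2)
# fins top-edge mids: top view(z .138), side view
ft=[off(283,305,245,195,7),off(452,303,245,195,7)];fs=[off(231,115,235,200,6),off(312,186,235,200,6)]
for u,v in zip(ft,fs): X,e=tri(t,u,s,v);print("fin",np.round(X,4),e,plane(t,u,.138)[:2],plane(s,v,.138)[:2])
E
```

```text
steel [155.6 262. ] [198.3 190.9] tri [0.4503 0.3023 0.0329] 0.0055 top@27 [0.4476 0.305 ] side@27 [0.455  0.3068]
black [202.8 215.6] [251.1 196.9] tri [0.5733 0.1847 0.0326] 0.0065 top@27 [0.5708 0.1871] side@27 [0.5791 0.1884]
blue [155.  217.2] [228.9 176.3] tri [0.5651 0.3082 0.0343] 0.0054 top@27 [0.5631 0.3112] side@27 [0.5712 0.3145]
case [ 0.51972467 -0.05176168] [[0.5856, 0.0399], [0.4549, 0.0327], [0.5956, -0.1351]] [ 0.52524862 -0.05119738]
fin [ 0.5195 -0.0232  0.1384] 0.004118888364356193 [ 0.51777788 -0.02215351] [ 0.52153072 -0.02391441]
fin [ 0.5224 -0.0803  0.1407] 0.005799360822443691 [ 0.5200008  -0.07902342] [ 0.52646704 -0.07963061]
```

```bash
python3 -c "
from h import *
to([.5225,-.0515,.16],-86.75)"
```

```text
shift [ 0.001  -0.0029  0.1186] turn [-0.    0.    0.01] | tcp [ 0.5195 -0.0507  0.2786] [-179.99    0.    -86.18] F [0.1 0.6 0.4] w 0.087 t 3.4
```

>>> send_rows(
  steps=[
    [[0.001,-0.003,0.03],[0,0,0.01],0.087],
    [[0.001,-0.003,0.06],[0,0,0.01],0.087],
    [[0.001,-0.003,0.09],[0,0,0.01],0.087],
    [[0.001,-0.003,0.11],[0,0,0.01],0.087],
    [[0.001,-0.003,0.118],[0,0,0.01],0.087],
  ],
)

```text
time_s: 3.82
tool_pos: [0.5204, -0.0513, 0.1574]
tool_rot: [179.7, -0.0, -86.8]
force: [-0.6, 0.4, 0.4]
grip_width: 0.0869
```

```bash
python3 - <<'E'
from h import *
to([.5225,-.0515,.16],-86.75)
s=cam("side");crop(s,225,165,110,105,"s_g2.png",7)
o=env.get_obs();R=Ro.from_euler("xyz",o["tool_rot"],degrees=True)
for x in(-.0585,-.0435,.0435,.0585):
  for y in (-.0095,.0095):
    u=proj(s,o["tool_pos"]+R.apply([x,y,0]));print(x,y,np.round((u-[225,165]+.5)*7,0))
E
```

```text
shift [ 0.0003 -0.0021 -0.0026] turn [ 0.005 -0.    -0.   ] | tcp [ 0.5204 -0.0513  0.1574] [ 1.7971e+02 -1.0000e-02 -8.6770e+01] F [-0.6  0.4  0.4] w 0.0869 t 3.82
-0.0585 -0.0095 [305. 290.]
-0.0585 0.0095 [265. 311.]
-0.0435 -0.0095 [329. 312.]
-0.0435 0.0095 [288. 333.]
0.0435 -0.0095 [471. 443.]
0.0435 0.0095 [430. 466.]
0.0585 -0.0095 [497. 467.]
0.0585 0.0095 [456. 490.]
```

View pics/s_g2.png

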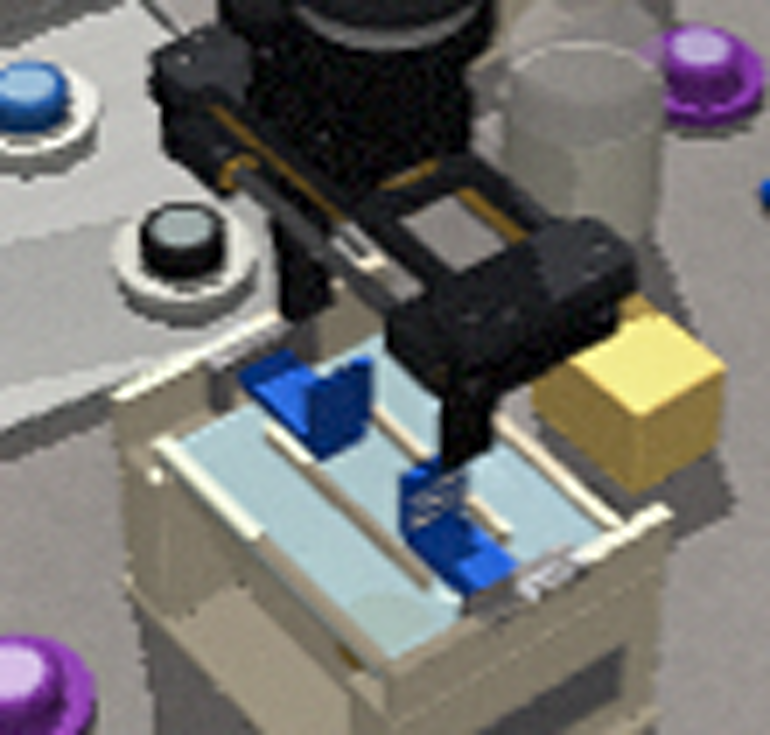

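```bash
python3 - <<'E'
from h import *
t=cam("top")
for z in(.35,.38,.42): print(z,plane(t,(255.4,192+330/7),z),plane(t,(256.8,192+455/7),z),plane(t,(255.2,192+200/7),z))
crop(t,225,180,130,100,"t_g2.png",6)
E
```

```text
0.35 [0.51240862 0.04345501 0.35      ] [0.47824229 0.03976437 0.35      ] [0.54813381 0.04489612 0.35      ]
0.38 [0.51225608 0.04290036 0.38      ] [0.47916444 0.03932581 0.38      ] [0.54685754 0.04429614 0.38      ]
0.42 [0.51205268 0.04216083 0.42      ] [0.48039396 0.03874106 0.42      ] [0.54515584 0.04349617 0.42      ]
```

View pics/t_g2.png

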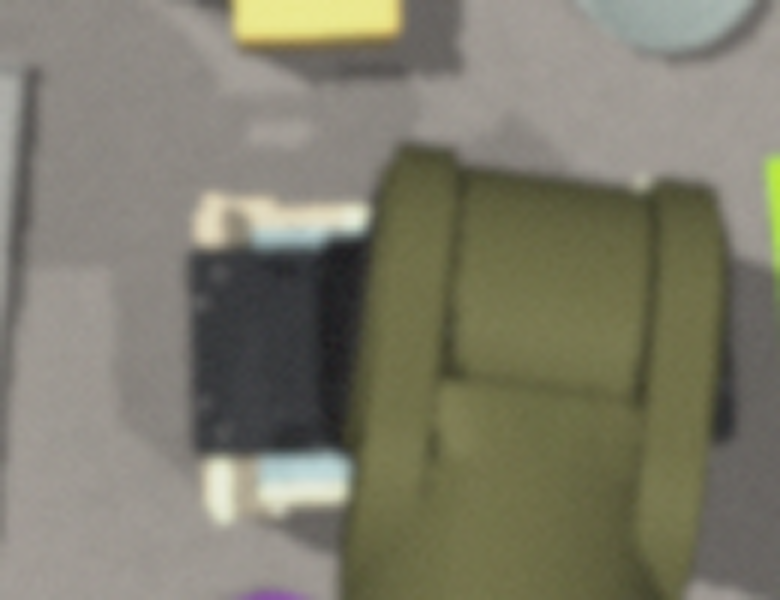

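>>> send_rows(
  steps=[
    [[0,0,0.01],[0,0,0],0.087],
    [[0,0,0.02],[0,0,0],0.087],
    [[0,0,0.03],[0,0,0],0.087],
    [[0,0,0.04],[0,0,0],0.087],
    [[0,0,0.046],[0,0,0],0.087],
  ],
)

```text
time_s: 4.33
tool_pos: [0.522, -0.0514, 0.1132]
tool_rot: [179.9, 0.0, -86.8]
force: [-0.3, 0.2, -0.1]
grip_width: 0.087
```

```bash
python3 - <<'E'
from h import *
to([.5203,-.051,.111],-86.75)
s=cam("side");crop(s,225,165,110,105,"s_g3.png",7)
E
```

```text
shift [-0.0005  0.0017  0.0022] turn [ 0.001  0.    -0.001] | tcp [ 0.522  -0.0514  0.1132] [179.93   0.   -86.8 ] F [-0.3  0.2 -0.1] w 0.087 t 4.33
```

View pics/s_g3.png

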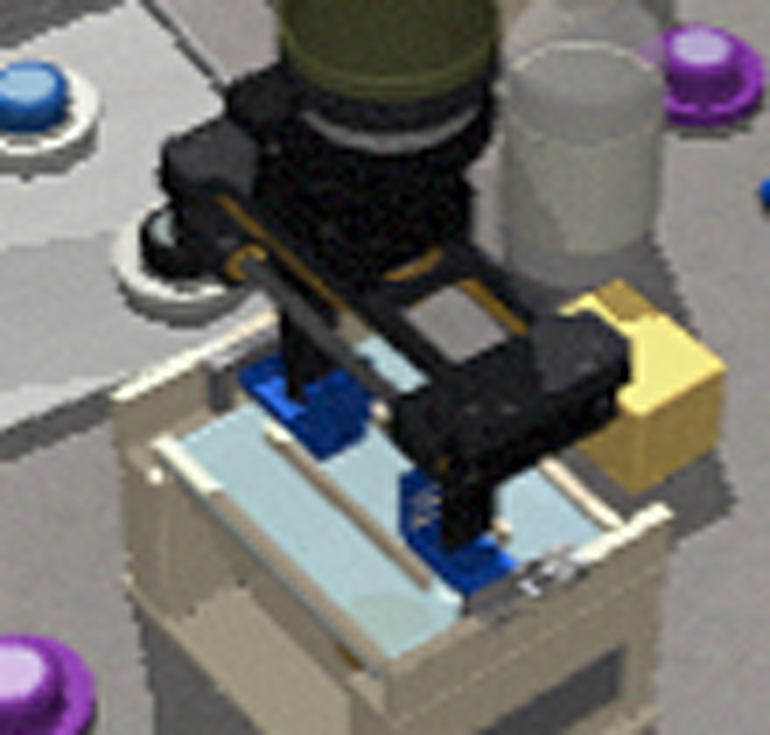

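>>> send_rows(
  steps=[
    [[0,0.002,0.002],[0,0,0],0.087],
    [[0,0.002,0.002],[0,0,0],0.07],
    [[0,0.002,0.002],[0,0,0],0.04],
    [[0,0.002,0.002],[0,0,0],0.04],
    [[0,0.002,0.002],[0,0,0],0.04],
  ],
  grip_force=30,
)

```text
time_s: 4.8
tool_pos: [0.521, -0.0516, 0.1131]
tool_rot: [-179.9, 0.0, -86.8]
force: [-0.1, 0.4, -0.4]
grip_width: 0.0682
```

>>> send_rows(
  steps=[
    [[0,0,0],[0,0,0],0.04],
    [[0,0,0],[0,0,0],0.04],
    [[0,0,0],[0,0,0],0.04],
    [[0,0,0],[0,0,0],0.04],
    [[0,0,0],[0,0,0],0.04],
  ],
)

```text
time_s: 5.22
tool_pos: [0.5209, -0.0515, 0.1132]
tool_rot: [-180.0, 0.0, -86.8]
force: [-0.6, 1.0, 5.3]
grip_width: 0.0428
```

```bash
python3 - <<'E'
from h import *
to([.5203,-.051,.111],-86.75)
s=cam("side");crop(s,225,165,110,105,"s_g4.png",7)
E
```

```text
shift [-0.0006  0.0006  0.0022] turn [-0.001  0.    -0.001] | tcp [ 0.5209 -0.0515  0.1132] [-1.7996e+02  2.0000e-02 -8.6800e+01] F [-0.6  1.   5.3] w 0.0428 t 5.22
```

View pics/s_g4.png

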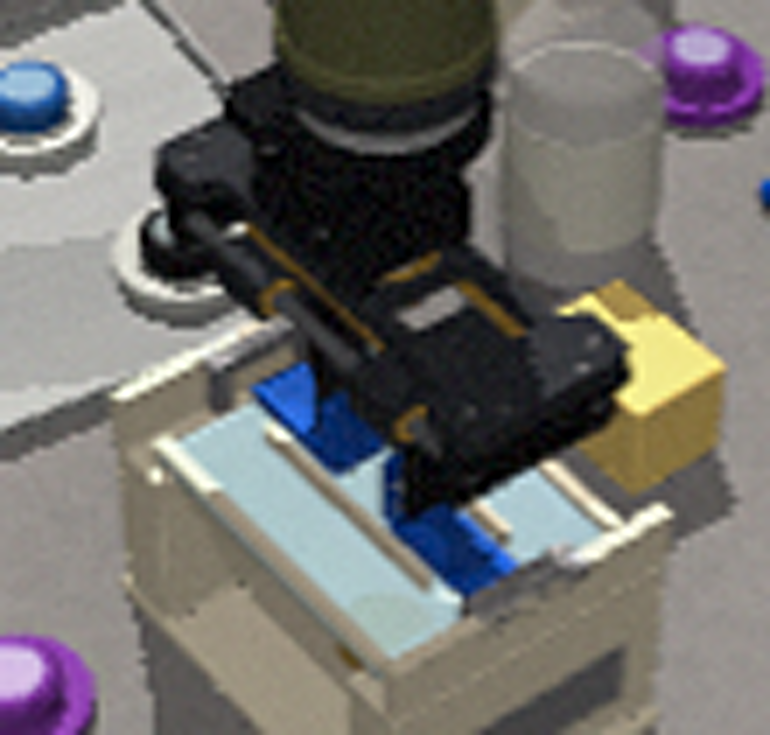

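>>> send_rows(
  steps=[
    [[0,0,-0.003],[0,0,0],0.04],
    [[0,0,-0.006],[0,0,0],0.04],
    [[0,0,-0.01],[0,0,0],0.04],
    [[0,0,-0.015],[0,0,0],0.04],
    [[0,0,-0.02],[0,0,0],0.04],
  ],
)

```text
time_s: 5.68
tool_pos: [0.5203, -0.0516, 0.1327]
tool_rot: [180.0, -0.0, -86.8]
force: [-0.5, 0.4, -2.3]
grip_width: 0.043
```

>>> send_rows(
  steps=[
    [[0,0,-0.01],[0,0,0],0.04],
    [[0,0,-0.02],[0,0,0],0.04],
    [[0,0,-0.03],[0,0,0],0.04],
    [[0,0,-0.04],[0,0,0],0.04],
    [[0,0,-0.05],[0,0,0],0.04],
  ],
)

```text
time_s: 6.1
tool_pos: [0.5208, -0.0517, 0.184]
tool_rot: [-179.9, 0.0, -86.8]
force: [0.4, 0.2, -1.4]
grip_width: 0.0432
```

```bash
python3 - <<'E'
from h import *
to([.549,-.307,.25],-82.5)
s=cam("side");crop(s,225,145,110,125,"s_g5.png",6)
E
```

```text
shift [ 0.2565 -0.014  -0.066 ] turn [-0.001  0.    -0.075] | tcp [ 0.5208 -0.0517  0.184 ] [-1.7995e+02  1.0000e-02 -8.6810e+01] F [ 0.4  0.2 -1.4] w 0.0432 t 6.1
```

View pics/s_g5.png

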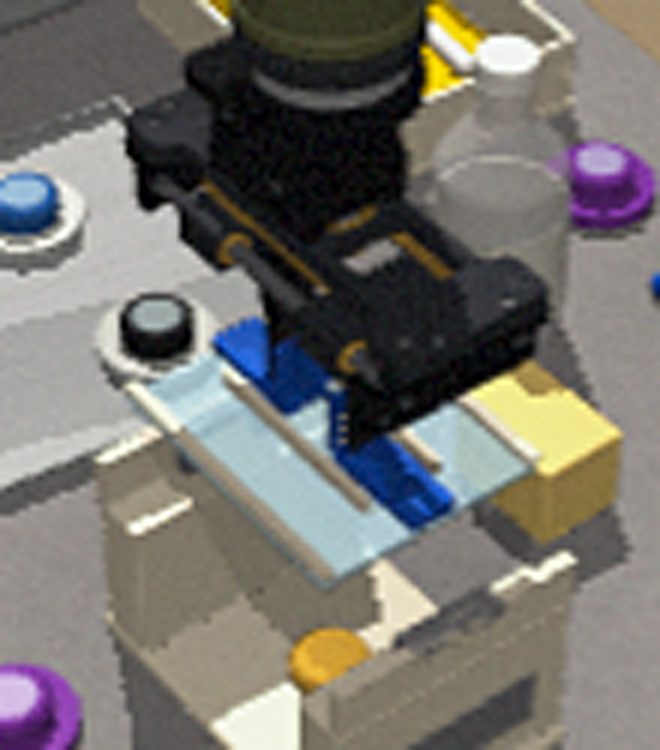

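>>> send_rows(
  steps=[
    [[0.02,-0.001,-0.02],[0,0,0],0.04],
    [[0.055,-0.003,-0.03],[0,0,-0.02],0.04],
    [[0.09,-0.005,-0.03],[0,0,-0.03],0.04],
    [[0.125,-0.007,-0.03],[0,0,-0.05],0.04],
    [[0.16,-0.009,-0.03],[0,0,-0.075],0.04],
  ],
)

```text
time_s: 6.57
tool_pos: [0.5388, -0.2121, 0.2133]
tool_rot: [-179.9, 0.0, -82.4]
force: [0.0, -0.3, -2.6]
grip_width: 0.0433
```

```bash
python3 - <<'E'
from h import *
to([.548,-.307,.12],-82.5)
E
```

```text
shift [0.0953 0.0035 0.0933] turn [-0.001  0.     0.002] | tcp [ 0.5388 -0.2121  0.2133] [-179.92    0.    -82.38] F [ 0.  -0.3 -2.6] w 0.0433 t 6.57
```

>>> send_rows(
  steps=[
    [[0.035,0.001,0],[0,0,0],0.04],
    [[0.07,0.002,0.02],[0,0,0],0.04],
    [[0.095,0.003,0.05],[0,0,0],0.04],
    [[0.095,0.003,0.08],[0,0,0],0.04],
    [[0.095,0.003,0.093],[0,0,0],0.04],
  ],
)

```text
time_s: 6.98
tool_pos: [0.545, -0.3064, 0.1156]
tool_rot: [179.7, 0.1, -82.7]
force: [-1.0, 1.4, -3.0]
grip_width: 0.0431
```

```bash
python3 - <<'E'
from h import *
to([.548,-.307,.0235],-82.5)
s=cam("side");crop(s,250,200,180,170,"s_m1.png",4)
E
```

```text
shift [ 0.0011 -0.0034  0.092 ] turn [ 0.006  0.002 -0.004] | tcp [ 0.545  -0.3064  0.1156] [ 1.7967e+02  1.1000e-01 -8.2710e+01] F [-1.   1.4 -3. ] w 0.0431 t 6.98
```

View pics/s_m1.png

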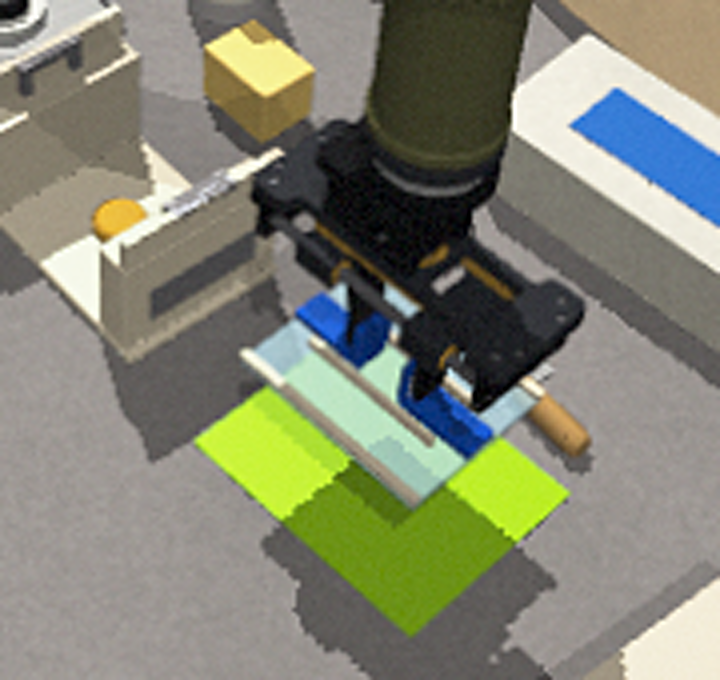

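>>> send_rows(
  steps=[
    [[0.001,-0.001,0.02],[0,0,0],0.04],
    [[0.001,-0.001,0.04],[0,0,0],0.04],
    [[0.001,-0.001,0.06],[0,0,0],0.04],
    [[0.001,-0.001,0.075],[0,0,0],0.04],
    [[0.001,-0.001,0.082],[0,0,0],0.04],
  ],
)

```text
time_s: 7.45
tool_pos: [0.5493, -0.304, 0.0364]
tool_rot: [179.9, 0.1, -82.4]
force: [-0.9, 0.5, -3.0]
grip_width: 0.0431
```

```bash
python3 - <<'E'
from h import *
to([.548,-.307,.0235],-82.5)
E
```

```text
shift [0.0028 0.0016 0.0129] turn [0.001 0.002 0.002] | tcp [ 0.5493 -0.304   0.0364] [ 1.7994e+02  1.2000e-01 -8.2360e+01] F [-0.9  0.5 -3. ] w 0.0431 t 7.45
```

>>> send_rows(
  steps=[
    [[0.002,0.001,0.003],[0,0,0],0.04],
    [[0.002,0.001,0.006],[0,0,0],0.04],
    [[0.002,0.001,0.009],[0,0,0],0.04],
    [[0.002,0.001,0.011],[0,0,0],0.04],
    [[0.002,0.001,0.012],[0,0,0],0.04],
  ],
)

```text
time_s: 7.87
tool_pos: [0.5486, -0.3085, 0.026]
tool_rot: [-179.9, -0.0, -82.5]
force: [0.4, 0.4, -2.3]
grip_width: 0.0427
```

>>> send_rows(
  steps=[
    [[0,0,0.001],[0,0,0],0.04],
    [[0,0,0.001],[0,0,0],0.04],
    [[0,0,0.001],[0,0,0],0.04],
    [[0,0,0.001],[0,0,0],0.04],
    [[0,0,0.001],[0,0,0],0.04],
  ],
)

```text
time_s: 8.28
tool_pos: [0.5484, -0.3084, 0.0247]
tool_rot: [-180.0, -0.0, -82.5]
force: [-0.2, 0.2, -1.6]
grip_width: 0.0428
```

>>> send_rows(
  steps=[
    [[0,0,0.001],[0,0,0],0.04],
    [[0,0,0.002],[0,0,0],0.04],
    [[0,0,0.002],[0,0,0],0.04],
    [[0,0,0.002],[0,0,0],0.04],
    [[0,0,0.002],[0,0,0],0.04],
  ],
)

```text
time_s: 8.7
tool_pos: [0.5485, -0.3085, 0.0233]
tool_rot: [-180.0, 0.0, -82.5]
force: [-2.1, 1.8, 5.9]
grip_width: 0.0429
```

Contact at TCP z ≈ 0.0233, matching the calculation. Release and go up.

>>> send_rows(
  steps=[
    [[0,0,0],[0,0,0],0.055],
    [[0,0,0],[0,0,0],0.065],
    [[0,0,0],[0,0,0],0.087],
    [[0,0,0],[0,0,0],0.087],
    [[0,0,0],[0,0,0],0.087],
  ],
)

```text
time_s: 9.12
tool_pos: [0.5486, -0.3085, 0.0225]
tool_rot: [-180.0, -0.0, -82.5]
force: [-0.5, -0.9, -0.2]
grip_width: 0.0683
```

>>> send_rows(
  steps=[
    [[0,0,0],[0,0,0],0.087],
    [[0,0,-0.02],[0,0,0],0.087],
    [[0,0,-0.05],[0,0,0],0.087],
    [[0,0,-0.09],[0,0,0],0.087],
    [[0,0,-0.13],[0,0,0],0.087],
  ],
)

```text
time_s: 9.53
tool_pos: [0.5474, -0.3078, 0.1525]
tool_rot: [179.9, 0.1, -82.5]
force: [1.9, 0.5, -0.2]
grip_width: 0.0862
```

```bash
python3 - <<'E'
from h import *
to([.5,-.15,.25],-60)
s=cam("side");crop(s,165,150,265,230,"s_m2.png",3)
t=cam("top");crop(t,120,170,230,130,"t_m2.png",3)
E
```

```text
shift [-0.1628  0.0267 -0.0972] turn [ 0.002  0.001 -0.393] | tcp [ 0.5474 -0.3078  0.1525] [ 1.7986e+02  5.0000e-02 -8.2510e+01] F [ 1.9  0.5 -0.2] w 0.0862 t 9.53
```

View pics/s_m2.png

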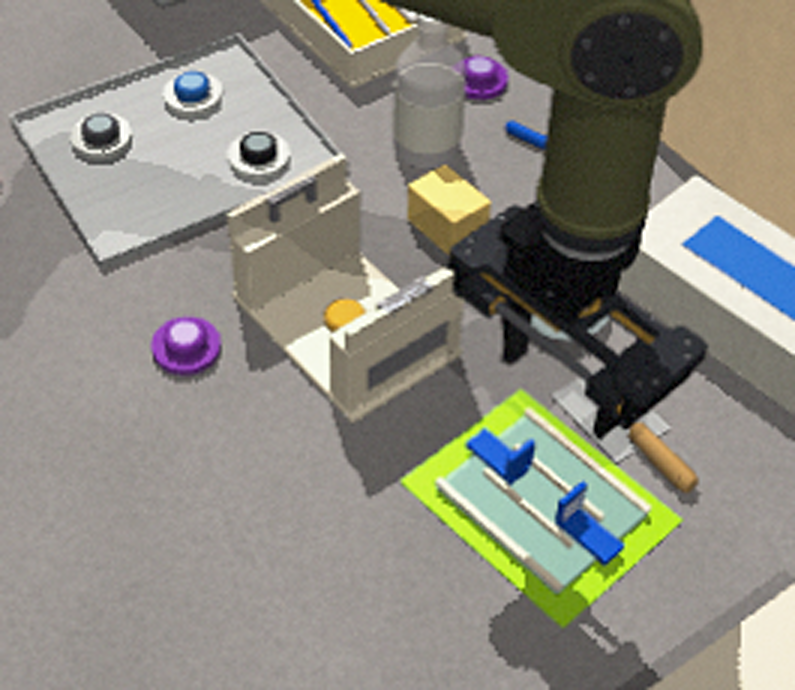

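View pics/t_m2.png

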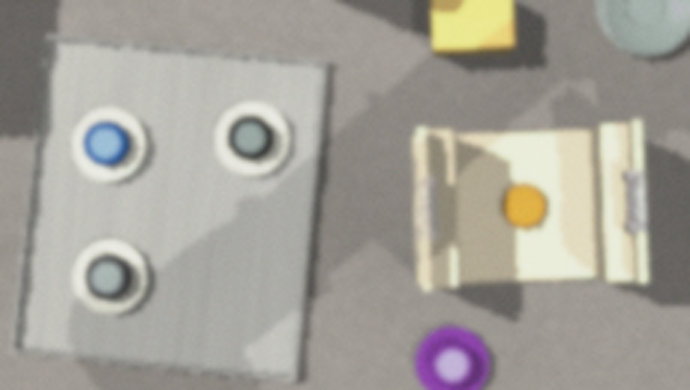

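```bash
python3 - <<'E'
from h import *
t=cam("top");s=cam("side");k=6
for n,c in(("t",t),("s",s)):
    b=cv2.resize(c["bgr"],None,fx=k,fy=k,interpolation=cv2.INTER_CUBIC);h=cv2.cvtColor(b,cv2.COLOR_BGR2HSV)
    m=cv2.inRange(h,(12,130,100),(24,255,255));nn,_,st,ce=cv2.connectedComponentsWithStats(m)
    for i in range(1,nn):
        if st[i,4]>1500:
            u=(ce[i]+.5)/k-.5; print(n,(st[i]/k).round(1),np.round(u,2),np.round(plane(c,u,.019),4), "diam mm",2*np.sqrt(st[i,4]/k/k/np.pi)*1.285/495*1000)
E
```

```text
t [ 111.2  102.5   76.2   51.7 4587.7] [125.53 130.23] [0.7917 0.4027 0.019 ] diam mm 80.99781256501153
t [288.  232.2  13.7  13.3 871.8] [294.23 238.28] [ 0.5191 -0.051   0.019 ] diam mm 35.30970568929861
s [   0.     0.    96.5   26.  7233.2] [34.25  7.91] [0.3791 2.4444 0.019 ] diam mm 101.70483486046048
s [257.3 140.2  17.5  18.7 605.2] [266.33 145.8 ] [0.7695 0.3952 0.019 ] diam mm 29.418116406604312
s [ 301.3  212.2   26.5   22.5 1360.8] [312.17 223.31] [ 0.6722 -0.0048  0.019 ] diam mm 44.114344685190375
s [273.2 249.8  13.3  10.5 547.3] [278.56 253.87] [ 0.5225 -0.0482  0.019 ] diam mm 27.977139728888076
s [375.2 291.3  21.8  22.3 972.5] [385.83 302.2 ] [ 0.6586 -0.3411  0.019 ] diam mm 37.292557485769244
```

>>> send_rows(
  steps=[
    [[0,0,-0.04],[0,0,0],0.087],
    [[-0.02,0,-0.075],[0,0,0],0.087],
    [[-0.06,0,-0.08],[0,0,0],0.087],
    [[-0.1,0,-0.08],[0,0,0],0.087],
    [[-0.14,0,-0.08],[0,0,0],0.087],
  ],
)

```text
time_s: 10.15
tool_pos: [0.5292, -0.1682, 0.2312]
tool_rot: [179.9, 0.0, -82.6]
force: [0.9, 0.5, 0.5]
grip_width: 0.0872
```

```bash
python3 - <<'E'
from h import *
to([.57,.187,.23],-86.75)
E
```

```text
shift [-0.3469 -0.0864  0.0011] turn [0.001 0.    0.073] | tcp [ 0.5292 -0.1682  0.2312] [ 1.7992e+02  1.0000e-02 -8.2570e+01] F [0.9 0.5 0.5] w 0.0872 t 10.15
```

>>> send_rows(
  steps=[
    [[-0.038,-0.01,0],[0,0,0.01],0.087],
    [[-0.076,-0.02,0],[0,0,0.03],0.087],
    [[-0.114,-0.03,0],[0,0,0.04],0.087],
    [[-0.152,-0.04,0],[0,0,0.06],0.087],
    [[-0.19,-0.05,0],[0,0,0.073],0.087],
  ],
)

```text
time_s: 10.57
tool_pos: [0.5537, 0.0277, 0.2306]
tool_rot: [179.8, 0.0, -86.7]
force: [0.3, -0.1, 0.5]
grip_width: 0.0872
```

```bash
python3 - <<'E'
from h import *
to([.571,.187,.15],-86.75)
E
```

```text
shift [-0.158  -0.0267  0.0805] turn [ 0.003 -0.     0.001] | tcp [0.5537 0.0277 0.2306] [179.84   0.   -86.7 ] F [ 0.3 -0.1  0.5] w 0.0872 t 10.57
```

>>> send_rows(
  steps=[
    [[-0.038,-0.006,0],[0,0,0],0.087],
    [[-0.076,-0.012,0],[0,0,0],0.087],
    [[-0.114,-0.02,0.02],[0,0,0],0.087],
    [[-0.15,-0.026,0.05],[0,0,0],0.087],
    [[-0.158,-0.027,0.08],[0,0,0],0.087],
  ],
)

```text
time_s: 10.98
tool_pos: [0.5724, 0.1919, 0.1511]
tool_rot: [-179.9, 0.2, -86.3]
force: [0.5, 1.0, -0.0]
grip_width: 0.087
```

```bash
python3 - <<'E'
from h import *
to([.571,.187,.0165],-86.75)
s=cam("side");crop(s,200,130,120,100,"s_b1.png",6)
t=cam("top");crop(t,120,170,120,130,"t_b1.png",4)
E
```

```text
shift [0.0052 0.0019 0.1346] turn [-0.001  0.003  0.008] | tcp [0.5724 0.1919 0.1511] [-179.92    0.2   -86.27] F [ 0.5  1.  -0. ] w 0.087 t 10.98
```

View pics/s_b1.png

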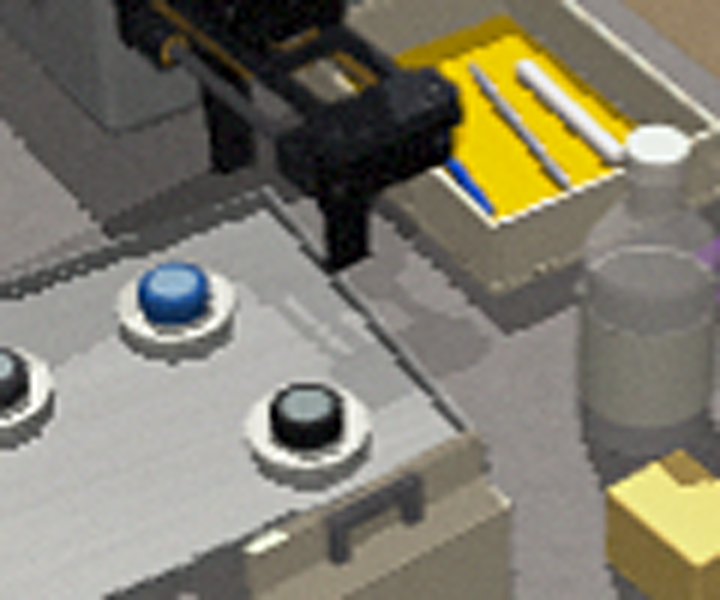

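View pics/t_b1.png

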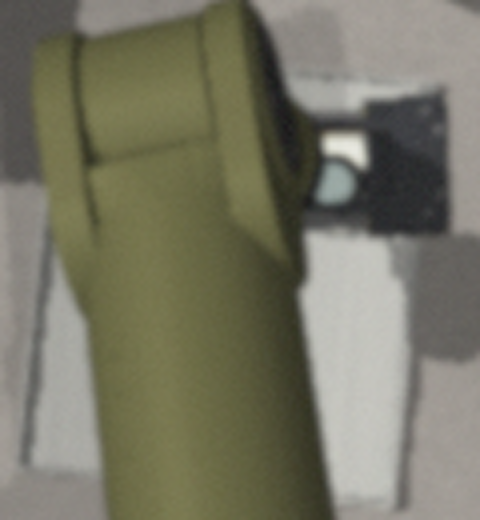

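>>> send_rows(
  steps=[
    [[0.005,0.002,0.03],[0,0.003,0.008],0.087],
    [[0.005,0.002,0.06],[0,0.003,0.008],0.087],
    [[0.005,0.002,0.085],[0,0.003,0.008],0.087],
    [[0.005,0.002,0.1],[0,0.003,0.008],0.087],
    [[0.005,0.002,0.105],[0,0.003,0.008],0.087],
  ],
)

```text
time_s: 11.5
tool_pos: [0.5687, 0.1772, 0.0444]
tool_rot: [179.7, -0.3, -87.2]
force: [-0.7, -0.6, -0.7]
grip_width: 0.0869
```

```bash
python3 - <<'E'
from h import *
to([.571,.187,.0165],-86.75)
E
```

```text
shift [-0.0098 -0.003   0.0278] turn [ 0.005 -0.006 -0.009] | tcp [0.5687 0.1772 0.0444] [179.69  -0.33 -87.24] F [-0.7 -0.6 -0.7] w 0.0869 t 11.5
```

>>> send_rows(
  steps=[
    [[0,0,0],[0,0,0],0.087],
    [[0,0,0],[0,0,0],0.087],
    [[0,0,0],[0,0,0],0.087],
    [[0,0,0],[0,0,0],0.087],
    [[0,0,0],[0,0,0],0.087],
  ],
)

```text
time_s: 11.92
tool_pos: [0.5717, 0.1798, 0.0488]
tool_rot: [-179.9, -0.1, -87.1]
force: [-0.3, -0.6, 0.8]
grip_width: 0.087
```

```bash
python3 - <<'E'
from h import *
to([.571,.187,.0165],-86.75)
E
```

```text
shift [-0.0073  0.0004  0.0323] turn [-0.002 -0.002 -0.007] | tcp [0.5717 0.1798 0.0488] [-1.7989e+02 -1.2000e-01 -8.7140e+01] F [-0.3 -0.6  0.8] w 0.087 t 11.92
```

>>> send_rows(
  steps=[
    [[-0.004,0,0.008],[0,0,-0.007],0.087],
    [[-0.007,0,0.018],[0,0,-0.007],0.087],
    [[-0.007,0,0.026],[0,0,-0.007],0.087],
    [[-0.007,0,0.03],[0,0,-0.007],0.087],
    [[-0.007,0,0.032],[0,0,-0.007],0.087],
  ],
)

```text
time_s: 12.33
tool_pos: [0.5695, 0.1861, 0.0138]
tool_rot: [179.9, -0.2, -86.7]
force: [-1.3, -0.6, 0.1]
grip_width: 0.0873
```

>>> send_rows(
  steps=[
    [[0,0,0],[0,0,0],0.087],
    [[0,0,0],[0,0,0],0.06],
    [[0,0,0],[0,0,0],0.045],
    [[0,0,0],[0,0,0],0.036],
    [[0,0,0],[0,0,0],0.036],
  ],
  grip_force=8,
)

```text
time_s: 12.75
tool_pos: [0.5709, 0.1864, 0.016]
tool_rot: [-180.0, -0.2, -86.7]
force: [0.6, -0.6, -0.1]
grip_width: 0.0678
```

>>> send_rows(
  steps=[
    [[0,0,0],[0,0,0],0.036],
    [[0,0,0],[0,0,0],0.036],
    [[0,0,0],[0,0,0],0.036],
    [[0,0,0],[0,0,0],0.036],
    [[0,0,0],[0,0,0],0.036],
  ],
)

```text
time_s: 13.17
tool_pos: [0.5706, 0.1865, 0.0156]
tool_rot: [-180.0, -0.2, -86.7]
force: [0.0, 1.1, -0.1]
grip_width: 0.0395
```

```bash
python3 - <<'E'
from h import *
to([.571,.187,.0165],-86.75)
s=cam("side");crop(s,200,150,120,80,"s_b2.png",6)
E
```

```text
shift [-0.0005 -0.0004 -0.0009] turn [-0.    -0.003  0.   ] | tcp [0.5706 0.1865 0.0156] [-1.800e+02 -1.600e-01 -8.674e+01] F [ 0.   1.1 -0.1] w 0.0395 t 13.17
```

View pics/s_b2.png

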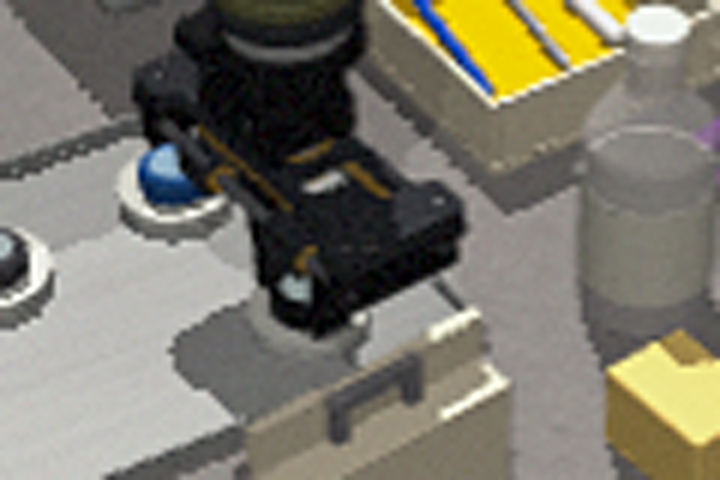

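>>> send_rows(
  steps=[
    [[0,0,0],[0,0,0],0.087],
    [[0,0,0],[0,0,0],0.087],
    [[0,0,0],[0,0,0],0.087],
    [[0,0,-0.004],[0,0,0],0.087],
    [[0,0,-0.008],[0,0,0],0.087],
  ],
)

```text
time_s: 13.63
tool_pos: [0.5704, 0.1863, 0.0236]
tool_rot: [180.0, -0.2, -86.8]
force: [-0.3, -0.2, 0.4]
grip_width: 0.0647
```

>>> send_rows(
  steps=[
    [[0,0,0],[0,0,-0.1],0.087],
    [[0,0,0],[0,0,-0.22],0.087],
    [[0,0,0],[0,0,-0.34],0.087],
    [[0,0,0],[0,0,-0.46],0.087],
    [[0,0,0],[0,0,-0.58],0.087],
  ],
)

```text
time_s: 14.05
tool_pos: [0.5709, 0.1865, 0.0242]
tool_rot: [180.0, -0.2, -53.2]
force: [0.3, 0.8, -1.2]
grip_width: 0.0863
```

>>> send_rows(
  steps=[
    [[0,0,0],[0,0,-0.12],0.087],
    [[0,0,0],[0,0,-0.24],0.087],
    [[0,0,0],[0,0,-0.36],0.087],
    [[0,0,0],[0,0,-0.48],0.087],
    [[0,0,0],[0,0,-0.6],0.087],
  ],
)

```text
time_s: 14.47
tool_pos: [0.5709, 0.1864, 0.0241]
tool_rot: [179.9, -0.1, -18.8]
force: [0.6, 0.5, 0.8]
grip_width: 0.087
```

>>> send_rows(
  steps=[
    [[0,0,0],[0,0,-0.12],0.087],
    [[0,0,0],[0,0,-0.24],0.087],
    [[0,0,0],[0,0,-0.34],0.087],
    [[0,0,0],[0,0,-0.391],0.087],
    [[0,0,0],[0,0,-0.391],0.087],
  ],
)

```text
time_s: 14.88
tool_pos: [0.5709, 0.1864, 0.0241]
tool_rot: [179.8, -0.0, 3.3]
force: [-0.1, 0.6, -0.3]
grip_width: 0.087
```

```bash
python3 - <<'E'
from h import *
to([.5706,.1865,.016],3.25)
s=cam("side");crop(s,200,150,120,80,"s_b3.png",6)
E
```

```text
shift [-0.0003 -0.0002  0.0081] turn [ 0.003 -0.001  0.001] | tcp [0.5709 0.1864 0.0241] [ 1.7984e+02 -4.0000e-02  3.3200e+00] F [-0.1  0.6 -0.3] w 0.087 t 14.88
```

View pics/s_b3.png

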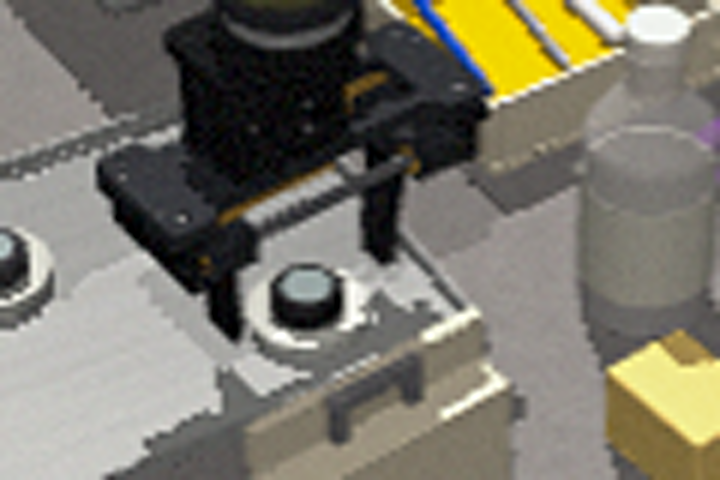

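>>> send_rows(
  steps=[
    [[0,0,0.003],[0.003,0,0],0.087],
    [[0,0,0.006],[0.003,0,0],0.087],
    [[0,0,0.008],[0.003,0,0],0.06],
    [[0,0,0.008],[0.003,0,0],0.036],
    [[0,0,0.008],[0.003,0,0],0.036],
  ],
  grip_force=8,
)

```text
time_s: 15.35
tool_pos: [0.5703, 0.1864, 0.0152]
tool_rot: [180.0, 0.0, 3.3]
force: [-0.3, 0.2, -0.1]
grip_width: 0.0743
```

>>> send_rows(
  steps=[
    [[0,0,0],[0,0,0],0.036],
    [[0,0,0],[0,0,0],0.036],
    [[0,0,0],[0,0,0],0.036],
    [[0,0,0],[0,0,0],0.036],
    [[0,0,0],[0,0,0],0.036],
  ],
)

```text
time_s: 15.77
tool_pos: [0.5708, 0.1865, 0.0157]
tool_rot: [-180.0, -0.0, 3.3]
force: [0.7, 0.4, -0.5]
grip_width: 0.042
```

>>> send_rows(
  steps=[
    [[0,0,0],[0,0,0],0.036],
    [[0,0,0],[0,0,0],0.036],
    [[0,0,-0.005],[0,0,0],0.036],
    [[0,0,-0.015],[0,0,0],0.036],
    [[0,0,-0.03],[0,0,0],0.036],
  ],
  grip_force=20,
)

```text
time_s: 16.18
tool_pos: [0.5694, 0.186, 0.0451]
tool_rot: [179.9, 0.2, 3.3]
force: [0.1, -0.6, -1.3]
grip_width: 0.039
```

```bash
python3 - <<'E'
from h import *
to([.5195,-.0513,.18],3.25)
E
```

```text
shift [-0.0637  0.2342 -0.1345] turn [0.001 0.003 0.   ] | tcp [0.5694 0.186  0.0451] [1.7995e+02 1.6000e-01 3.2700e+00] F [ 0.1 -0.6 -1.3] w 0.039 t 16.18
```

>>> send_rows(
  steps=[
    [[0,0,-0.035],[0,0,0],0.036],
    [[0,0,-0.07],[0,0,0],0.036],
    [[-0.005,0.03,-0.1],[0,0,0],0.036],
    [[-0.015,0.07,-0.12],[0,0,0],0.036],
    [[-0.025,0.11,-0.12],[0,0,0],0.036],
  ],
)

```text
time_s: 16.6
tool_pos: [0.5554, 0.0805, 0.1712]
tool_rot: [-179.9, -0.5, 3.5]
force: [1.3, -1.4, -0.4]
grip_width: 0.0392
```

>>> send_rows(
  steps=[
    [[-0.012,0.035,0],[0,0,0],0.036],
    [[-0.025,0.07,0],[0,0,0],0.036],
    [[-0.033,0.1,0],[0,0,0],0.036],
    [[-0.038,0.117,0],[0,0,0],0.036],
    [[-0.039,0.124,0],[0,0,0],0.036],
  ],
)

```text
time_s: 17.02
tool_pos: [0.5198, -0.0508, 0.1665]
tool_rot: [180.0, -0.0, 2.9]
force: [0.2, -0.4, -0.0]
grip_width: 0.0391
```

>>> send_rows(
  steps=[
    [[0,0,0],[0,0,0],0.036],
    [[0,0,0],[0,0,0],0.036],
    [[0,0,0],[0,0,0],0.036],
    [[0,0,0],[0,0,0],0.036],
    [[0,0,0],[0,0,0],0.036],
  ],
)

```text
time_s: 17.43
tool_pos: [0.521, -0.0451, 0.1652]
tool_rot: [-180.0, 0.0, 3.4]
force: [0.8, 0.0, -1.6]
grip_width: 0.039
```

```bash
python3 - <<'E'
from h import *
to([.5192,-.0512,.06],3.25)
s=cam("side");crop(s,220,150,120,130,"s_b4.png",5)
E
```

```text
shift [-0.0022  0.006   0.1052] turn [-0.     0.     0.003] | tcp [ 0.521  -0.0451  0.1652] [-1.7999e+02  2.0000e-02  3.4200e+00] F [ 0.8  0.  -1.6] w 0.039 t 17.43
```

View pics/s_b4.png

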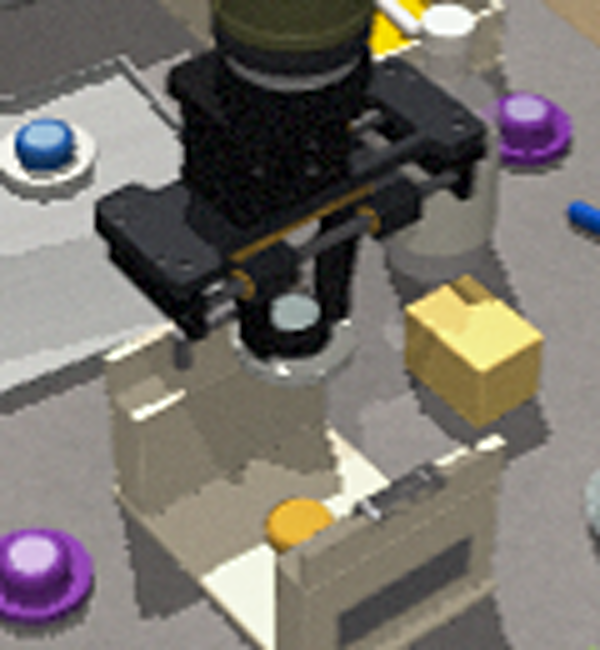

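>>> send_rows(
  steps=[
    [[-0.001,0.003,0.02],[0,0,0],0.036],
    [[-0.002,0.006,0.045],[0,0,0],0.036],
    [[-0.002,0.006,0.07],[0,0,0],0.036],
    [[-0.002,0.006,0.09],[0,0,0],0.036],
    [[-0.002,0.006,0.105],[0,0,0],0.036],
  ],
)

```text
time_s: 17.9
tool_pos: [0.5181, -0.0522, 0.0583]
tool_rot: [-180.0, 0.1, 3.3]
force: [0.1, 0.1, -1.3]
grip_width: 0.0388
```

>>> send_rows(
  steps=[
    [[0,0,0],[0,0,0],0.036],
    [[0,0,0],[0,0,0],0.036],
    [[0,0,0],[0,0,0],0.036],
    [[0,0,0],[0,0,0],0.036],
    [[0,0,0],[0,0,0],0.036],
  ],
)

```text
time_s: 18.32
tool_pos: [0.5202, -0.0527, 0.0616]
tool_rot: [-180.0, -0.1, 3.3]
force: [-0.4, 0.7, -1.1]
grip_width: 0.0387
```

```bash
python3 - <<'E'
from h import *
to([.5192,-.0512,.0247],3.25)
E
```

```text
shift [-0.001  -0.0015  0.0369] turn [-0.    -0.002  0.001] | tcp [ 0.5202 -0.0527  0.0616] [-1.7999e+02 -1.4000e-01  3.2800e+00] F [-0.4  0.7 -1.1] w 0.0387 t 18.32
```

>>> send_rows(
  steps=[
    [[-0.001,-0.001,0.007],[0,0,0],0.036],
    [[-0.001,-0.001,0.014],[0,0,0],0.036],
    [[-0.001,-0.001,0.02],[0,0,0],0.036],
    [[-0.001,-0.001,0.024],[0,0,0],0.036],
    [[-0.001,-0.001,0.026],[0,0,0],0.036],
  ],
)

```text
time_s: 18.73
tool_pos: [0.5173, -0.0519, 0.0332]
tool_rot: [-180.0, 0.1, 3.3]
force: [0.7, -0.4, -1.4]
grip_width: 0.0392
```

>>> send_rows(
  steps=[
    [[0,0,0],[0,0,0],0.036],
    [[0,0,0],[0,0,0],0.036],
    [[0,0,0],[0,0,0],0.036],
    [[0,0,0],[0,0,0],0.036],
    [[0,0,0],[0,0,0],0.036],
  ],
)

```text
time_s: 19.15
tool_pos: [0.5184, -0.0519, 0.0346]
tool_rot: [-180.0, -0.0, 3.3]
force: [0.2, 0.5, -1.3]
grip_width: 0.0391
```

```bash
python3 - <<'E'
from h import *
to([.5192,-.0512,.0247],3.25)
E
```

```text
shift [ 0.0009 -0.0006  0.0099] turn [-0.    -0.001  0.   ] | tcp [ 0.5184 -0.0519  0.0346] [-1.80e+02 -4.00e-02  3.27e+00] F [ 0.2  0.5 -1.3] w 0.0391 t 19.15
```

>>> send_rows(
  steps=[
    [[0.001,-0.0005,0.002],[0,0,0],0.036],
    [[0.001,-0.0005,0.004],[0,0,0],0.036],
    [[0.001,-0.0005,0.006],[0,0,0],0.036],
    [[0.001,-0.0005,0.007],[0,0,0],0.036],
    [[0.001,-0.0005,0.008],[0,0,0],0.036],
  ],
)

```text
time_s: 19.57
tool_pos: [0.5193, -0.0514, 0.0263]
tool_rot: [180.0, -0.0, 3.3]
force: [0.2, -0.1, -0.3]
grip_width: 0.0388
```

>>> send_rows(
  steps=[
    [[0,0,0.001],[0,0,0],0.036],
    [[0,0,0.001],[0,0,0],0.036],
    [[0,0,0.002],[0,0,0],0.036],
    [[0,0,0.002],[0,0,0],0.036],
    [[0,0,0.002],[0,0,0],0.036],
  ],
)

```text
time_s: 19.98
tool_pos: [0.5193, -0.0514, 0.0246]
tool_rot: [180.0, -0.0, 3.3]
force: [1.0, 0.2, 1.3]
grip_width: 0.039
```

```bash
python3 - <<'E'
from h import *
to([.5192,-.0512,.0247],3.25)
E
```

```text
shift [-0.0001 -0.0002 -0.0001] turn [ 0.    -0.001  0.   ] | tcp [ 0.5193 -0.0514  0.0246] [ 1.80e+02 -3.00e-02  3.26e+00] F [1.  0.2 1.3] w 0.039 t 19.98
```

>>> send_rows(
  steps=[
    [[0,0,0],[0,0,0],0.06],
    [[0,0,0],[0,0,0],0.087],
    [[0,0,0],[0,0,0],0.087],
    [[0,0,0],[0,0,0],0.087],
    [[0,0,0],[0,0,0],0.087],
  ],
)

```text
time_s: 20.4
tool_pos: [0.5188, -0.0512, 0.0242]
tool_rot: [-180.0, 0.0, 3.3]
force: [-0.2, -0.3, 0.9]
grip_width: 0.0642
```

>>> send_rows(
  steps=[
    [[0,0,-0.01],[0,0,0],0.087],
    [[0,0,-0.03],[0,0,0],0.087],
    [[0,0,-0.06],[0,0,0],0.087],
    [[0,0,-0.1],[0,0,0],0.087],
    [[0,0,-0.135],[0,0,0],0.087],
  ],
)

```text
time_s: 20.82
tool_pos: [0.5188, -0.0515, 0.1618]
tool_rot: [180.0, -0.0, 3.2]
force: [0.6, 1.1, 0.9]
grip_width: 0.0862
```

```bash
python3 - <<'E'
from h import *
to([.5631,.3108,.15],-86.75)
s=cam("side");crop(s,160,150,190,140,"s_b5.png",4)
E
```

```text
shift [ 0.0647 -0.3593  0.0117] turn [-0.    -0.     1.571] | tcp [ 0.5188 -0.0515  0.1618] [ 1.80e+02 -1.00e-02  3.24e+00] F [0.6 1.1 0.9] w 0.0862 t 20.82
```

View pics/s_b5.png

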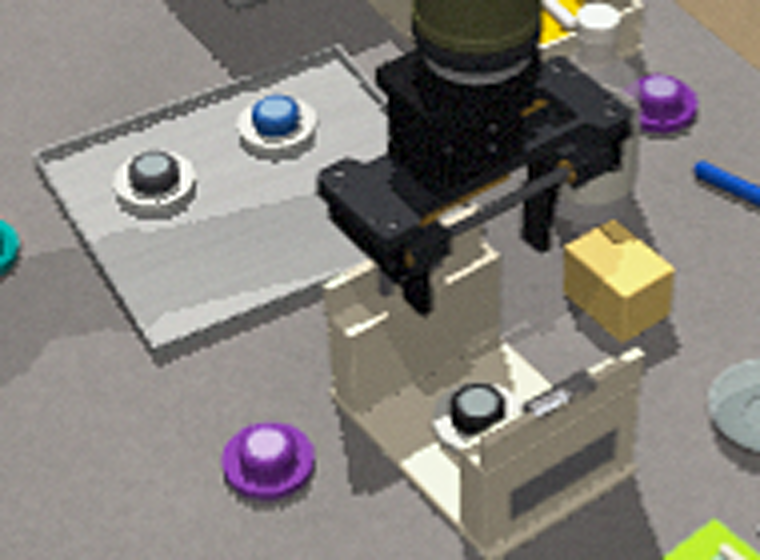

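```bash
python3 - <<'E'
from h import *
t=cam("top");crop(t,120,180,110,110,"t_c1.png",6)
crop(t,250,200,100,80,"t_c1b.png",6)
E
```

```text
(no output)
```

View pics/t_c1.png

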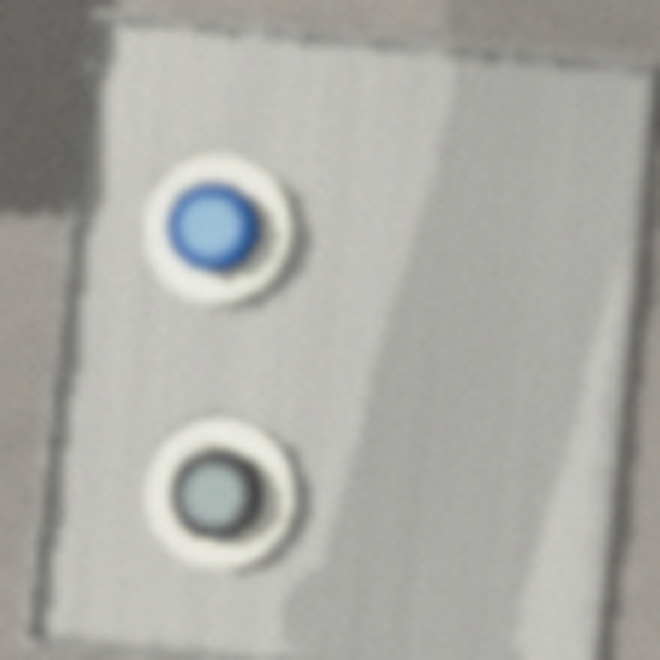

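```bash
python3 - <<'E'
from h import *
t=cam("top")
for n,(x,y),z in(("blue",(211,227),.027),("blueF",(221,230),.013),("steel",(214,494),.027),("steelF",(221,494),.013)):
    print(n,plane(t,((x+.5)/6-.5+120,(y+.5)/6-.5+180),z))
to([.563,.311,.165],3.25)
E
```

```text
blue [0.56251099 0.31181175 0.027     ]
blueF [0.56193272 0.31049161 0.013     ]
steel [0.44778129 0.3058852  0.027     ]
steelF [0.44722581 0.3058909  0.013     ]
shift [ 0.062  -0.3595 -0.001 ] turn [-0.    -0.008  0.   ] | tcp [ 0.5215 -0.0515  0.1634] [-179.98   -0.44    3.26] F [-0.5  0.6 -0.5] w 0.087 t 20.97
```

>>> send_rows(
  steps=[
    [[0.007,-0.038,0],[0,0,0],0.087],
    [[0.014,-0.078,0],[0,0,0],0.087],
    [[0.021,-0.118,0],[0,0,0],0.087],
    [[0.028,-0.158,0],[0,0,0],0.087],
    [[0.034,-0.198,0],[0,0,0],0.087],
  ],
)

```text
time_s: 21.38
tool_pos: [0.5409, 0.1498, 0.1583]
tool_rot: [180.0, 0.1, 3.2]
force: [0.3, -0.3, -0.2]
grip_width: 0.0867
```

>>> send_rows(
  steps=[
    [[0.007,-0.04,0],[0,0,0],0.087],
    [[0.014,-0.08,0.01],[0,0,0],0.087],
    [[0.021,-0.12,0.03],[0,0,0],0.087],
    [[0.026,-0.15,0.06],[0,0,0],0.087],
    [[0.027,-0.162,0.08],[0,0,0],0.087],
  ],
)

```text
time_s: 21.8
tool_pos: [0.5574, 0.3169, 0.0768]
tool_rot: [-179.9, 0.1, 3.6]
force: [-1.6, 0.4, -1.1]
grip_width: 0.0869
```

>>> send_rows(
  steps=[
    [[0,0,0.01],[0,0,0],0.087],
    [[0,0,0.02],[0,0,0],0.087],
    [[0,0,0.03],[0,0,0],0.087],
    [[0,0,0.035],[0,0,0],0.087],
    [[0,0,0.035],[0,0,0],0.087],
  ],
)

```text
time_s: 22.22
tool_pos: [0.5596, 0.3093, 0.0436]
tool_rot: [179.9, 0.1, 3.1]
force: [-1.1, 0.2, 0.3]
grip_width: 0.0869
```

>>> send_rows(
  steps=[
    [[0,0,0],[0,0,0],0.087],
    [[0,0,0],[0,0,0],0.087],
    [[0,0,0],[0,0,0],0.087],
    [[0,0,0],[0,0,0],0.087],
    [[0,0,0],[0,0,0],0.087],
  ],
)

```text
time_s: 22.63
tool_pos: [0.5598, 0.3117, 0.045]
tool_rot: [-180.0, -0.1, 3.3]
force: [0.0, 0.4, -0.5]
grip_width: 0.0869
```

```bash
python3 - <<'E'
from h import *
to([.5625,.311,.0157],3.25)
s=cam("side");crop(s,170,120,120,100,"s_u1.png",6)
E
```

```text
shift [0.0026 0.0009 0.0293] turn [-0.001 -0.001  0.   ] | tcp [0.5598 0.3117 0.045 ] [-1.7996e+02 -5.0000e-02  3.2600e+00] F [ 0.   0.4 -0.5] w 0.0869 t 22.63
```

View pics/s_u1.png

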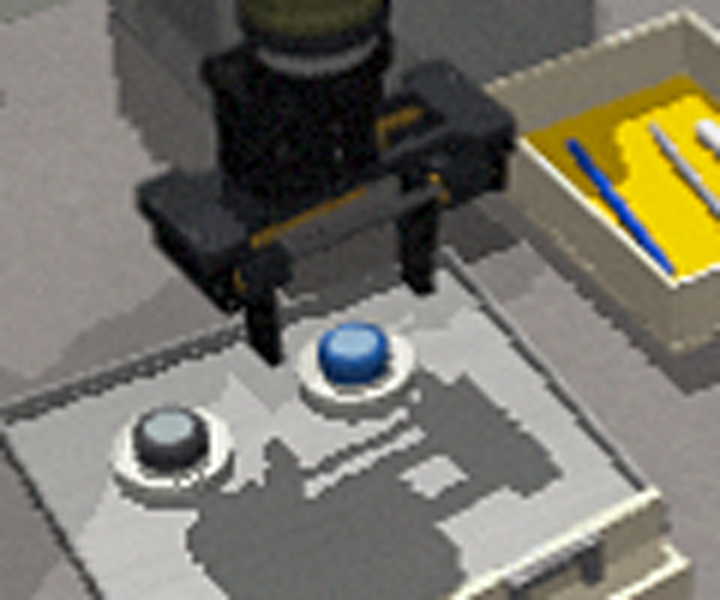

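>>> send_rows(
  steps=[
    [[0.0025,0.001,0.008],[0,0,0],0.087],
    [[0.0025,0.001,0.016],[0,0,0],0.087],
    [[0.0025,0.001,0.023],[0,0,0],0.087],
    [[0.0025,0.001,0.027],[0,0,0],0.087],
    [[0.0025,0.001,0.029],[0,0,0],0.087],
  ],
)

```text
time_s: 23.1
tool_pos: [0.5611, 0.3102, 0.0137]
tool_rot: [179.9, 0.1, 3.3]
force: [-0.1, -0.5, 0.7]
grip_width: 0.0868
```

>>> send_rows(
  steps=[
    [[0,0,0],[0,0,0],0.087],
    [[0,0,0],[0,0,0],0.087],
    [[0,0,0],[0,0,0],0.06],
    [[0,0,0],[0,0,0],0.036],
    [[0,0,0],[0,0,0],0.036],
  ],
  grip_force=8,
)

```text
time_s: 23.52
tool_pos: [0.5623, 0.3109, 0.0158]
tool_rot: [-180.0, -0.0, 3.3]
force: [0.3, -0.5, 1.1]
grip_width: 0.0745
```

>>> send_rows(
  steps=[
    [[0,0,0],[0,0,0],0.036],
    [[0,0,0],[0,0,0],0.036],
    [[0,0,0],[0,0,0],0.036],
    [[0,0,0],[0,0,0],0.036],
    [[0,0,0],[0,0,0],0.036],
  ],
)

```text
time_s: 23.93
tool_pos: [0.5621, 0.3107, 0.0154]
tool_rot: [-180.0, -0.0, 3.3]
force: [0.1, -0.8, -1.2]
grip_width: 0.042
```

```bash
python3 - <<'E'
from h import *
to([.5192,-.0513,.165],3.25)
E
```

```text
shift [-0.0634  0.359  -0.1497] turn [-0. -0.  0.] | tcp [0.5621 0.3107 0.0154] [-1.7999e+02 -1.0000e-02  3.2700e+00] F [ 0.1 -0.8 -1.2] w 0.042 t 23.93
```

>>> send_rows(
  steps=[
    [[0,0,0],[0,0,0],0.036],
    [[0,0,0],[0,0,0],0.036],
    [[0,0,-0.005],[0,0,0],0.036],
    [[0,0,-0.02],[0,0,0],0.036],
    [[0,0,-0.05],[0,0,0],0.036],
  ],
  grip_force=20,
)

```text
time_s: 24.35
tool_pos: [0.559, 0.3091, 0.062]
tool_rot: [179.8, 0.4, 3.3]
force: [0.3, 0.8, -1.0]
grip_width: 0.0391
```

>>> send_rows(
  steps=[
    [[0,0,-0.04],[0,0,0],0.036],
    [[-0.003,0.015,-0.075],[0,0,0],0.036],
    [[-0.009,0.05,-0.1],[0,0,0],0.036],
    [[-0.016,0.09,-0.1],[0,0,0],0.036],
    [[-0.023,0.13,-0.1],[0,0,0],0.036],
  ],
)

```text
time_s: 24.77
tool_pos: [0.5474, 0.1794, 0.1682]
tool_rot: [-179.9, -0.3, 3.4]
force: [0.2, -0.8, -1.8]
grip_width: 0.0388
```

>>> send_rows(
  steps=[
    [[-0.007,0.04,0],[0,0,0],0.036],
    [[-0.014,0.08,0],[0,0,0],0.036],
    [[-0.021,0.12,0],[0,0,0],0.036],
    [[-0.028,0.155,0],[0,0,0],0.036],
    [[-0.033,0.185,0],[0,0,0],0.036],
  ],
)

```text
time_s: 25.18
tool_pos: [0.523, -0.0101, 0.1658]
tool_rot: [180.0, -0.0, 3.1]
force: [0.6, -0.1, -0.6]
grip_width: 0.039
```

>>> send_rows(
  steps=[
    [[-0.003,0.02,0],[0,0,0],0.036],
    [[-0.006,0.035,0],[0,0,0],0.036],
    [[-0.008,0.044,0],[0,0,0],0.036],
    [[-0.008,0.044,0],[0,0,0],0.036],
    [[-0.008,0.044,0],[0,0,0],0.036],
  ],
)

```text
time_s: 25.6
tool_pos: [0.5186, -0.0508, 0.1655]
tool_rot: [-180.0, -0.0, 3.3]
force: [0.7, 0.5, -1.0]
grip_width: 0.0388
```

>>> send_rows(
  steps=[
    [[0,0,0],[0,0,0],0.036],
    [[0,0,0],[0,0,0],0.036],
    [[0,0,0],[0,0,0],0.036],
    [[0,0,0],[0,0,0],0.036],
    [[0,0,0],[0,0,0],0.036],
  ],
)

```text
time_s: 26.02
tool_pos: [0.5186, -0.0508, 0.1653]
tool_rot: [-180.0, 0.0, 3.3]
force: [-0.1, 0.1, -1.0]
grip_width: 0.0395
```

```bash
python3 - <<'E'
from h import *
to([.5192,-.0513,.07],3.25)
s=cam("side");crop(s,170,130,170,150,"s_u2.png",4)
E
```

```text
shift [0.0005 0.0006 0.0953] turn [-0.     0.     0.001] | tcp [ 0.5186 -0.0508  0.1653] [-179.99    0.      3.32] F [-0.1  0.1 -1. ] w 0.0395 t 26.02
```

View pics/s_u2.png

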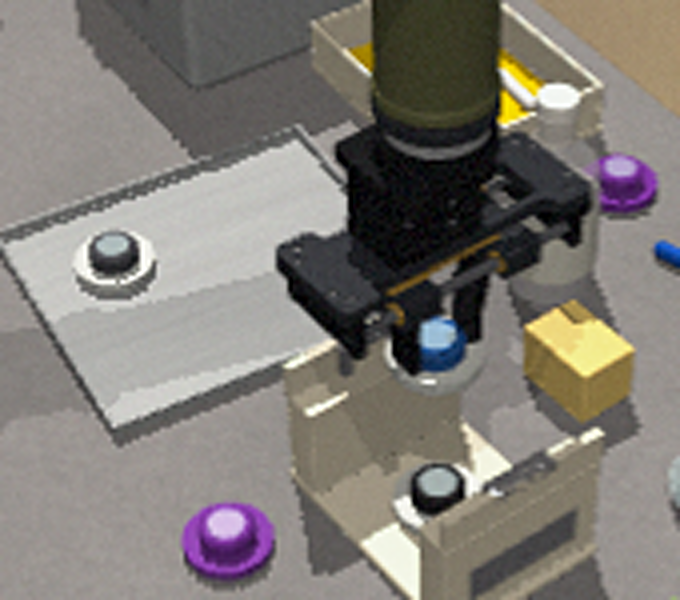

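>>> send_rows(
  steps=[
    [[0.0005,0.0005,0.015],[0,0,0],0.036],
    [[0.0005,0.0005,0.035],[0,0,0],0.036],
    [[0.0005,0.0005,0.055],[0,0,0],0.036],
    [[0.0005,0.0005,0.075],[0,0,0],0.036],
    [[0.0005,0.0005,0.09],[0,0,0],0.036],
  ],
)

```text
time_s: 26.48
tool_pos: [0.5184, -0.0516, 0.0737]
tool_rot: [-180.0, 0.1, 3.3]
force: [-0.4, 0.8, -0.6]
grip_width: 0.0388
```

>>> send_rows(
  steps=[
    [[0,0,0.01],[0,0,0],0.036],
    [[0,0,0.017],[0,0,0],0.036],
    [[0,0,0.021],[0,0,0],0.036],
    [[0,0,0.022],[0,0,0],0.036],
    [[0,0,0.022],[0,0,0],0.036],
  ],
)

```text
time_s: 26.9
tool_pos: [0.5195, -0.0518, 0.0537]
tool_rot: [-180.0, -0.0, 3.3]
force: [0.0, -0.2, -0.7]
grip_width: 0.0389
```

```bash
python3 - <<'E'
from h import *
to([.5193,-.0514,.0404],3.25)
E
```

```text
shift [-0.0002 -0.0004  0.0133] turn [-0.    -0.001  0.   ] | tcp [ 0.5195 -0.0518  0.0537] [-1.80e+02 -5.00e-02  3.27e+00] F [ 0.  -0.2 -0.7] w 0.0389 t 26.9
```

>>> send_rows(
  steps=[
    [[0,-0.0005,0.003],[0,0,0],0.036],
    [[0,-0.0005,0.006],[0,0,0],0.036],
    [[0,-0.0005,0.008],[0,0,0],0.036],
    [[0,-0.0005,0.01],[0,0,0],0.036],
    [[0,-0.0005,0.011],[0,0,0],0.036],
  ],
)

```text
time_s: 27.32
tool_pos: [0.5189, -0.0513, 0.0421]
tool_rot: [-180.0, 0.0, 3.3]
force: [-0.2, 0.1, -1.3]
grip_width: 0.0392
```

>>> send_rows(
  steps=[
    [[0,0,0.001],[0,0,0],0.036],
    [[0,0,0.002],[0,0,0],0.036],
    [[0,0,0.0025],[0,0,0],0.036],
    [[0,0,0.0025],[0,0,0],0.036],
    [[0,0,0.0025],[0,0,0],0.036],
  ],
)

```text
time_s: 27.73
tool_pos: [0.5191, -0.0513, 0.0403]
tool_rot: [-180.0, -0.0, 3.3]
force: [-3.2, -0.3, 4.9]
grip_width: 0.0393
```

>>> send_rows(
  steps=[
    [[0,0,0],[0,0,0],0.036],
    [[0,0,0],[0,0,0],0.036],
    [[0,0,0],[0,0,0],0.036],
    [[0,0,0],[0,0,0],0.036],
    [[0,0,0],[0,0,0],0.036],
  ],
)

```text
time_s: 28.15
tool_pos: [0.5191, -0.0513, 0.0403]
tool_rot: [-180.0, -0.0, 3.3]
force: [-1.2, -0.1, 5.5]
grip_width: 0.039
```

Contact 5 N at 0.0403 = fully home. Release and rise.

>>> send_rows(
  steps=[
    [[0,0,0],[0,0,0],0.06],
    [[0,0,0],[0,0,0],0.087],
    [[0,0,0],[0,0,0],0.087],
    [[0,0,0],[0,0,0],0.087],
    [[0,0,0],[0,0,0],0.087],
  ],
)

```text
time_s: 28.57
tool_pos: [0.519, -0.0513, 0.0396]
tool_rot: [180.0, 0.0, 3.3]
force: [0.2, -0.0, 0.5]
grip_width: 0.0646
```

>>> send_rows(
  steps=[
    [[0,0,-0.01],[0,0,0],0.087],
    [[0,0,-0.03],[0,0,0],0.087],
    [[0,0,-0.06],[0,0,0],0.087],
    [[0,0,-0.095],[0,0,0],0.087],
    [[0,0,-0.125],[0,0,0],0.087],
  ],
)

```text
time_s: 28.98
tool_pos: [0.5192, -0.0516, 0.1674]
tool_rot: [180.0, -0.1, 3.2]
force: [-0.1, -0.0, 0.1]
grip_width: 0.0861
```

```bash
python3 - <<'E'
from h import *
to([.4476,.3055,.165],3.25)
t=cam("top");crop(t,120,180,110,110,"t_c2.png",6)
s=cam("side");crop(s,170,130,170,150,"s_u3.png",4)
E
```

```text
shift [-0.0513 -0.3605  0.0023] turn [ 0.    -0.001 -0.   ] | tcp [ 0.5192 -0.0516  0.1674] [ 1.7999e+02 -7.0000e-02  3.2400e+00] F [-0.1 -0.   0.1] w 0.0861 t 28.98
```

View pics/t_c2.png

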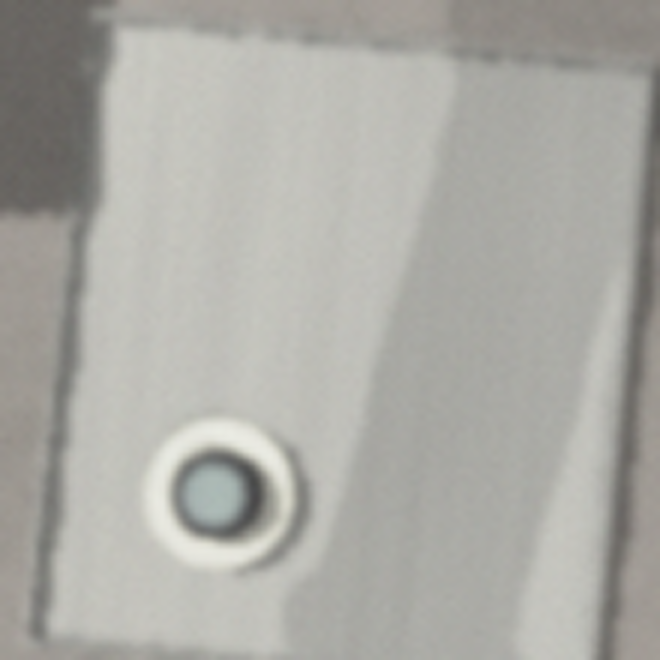

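View pics/s_u3.png

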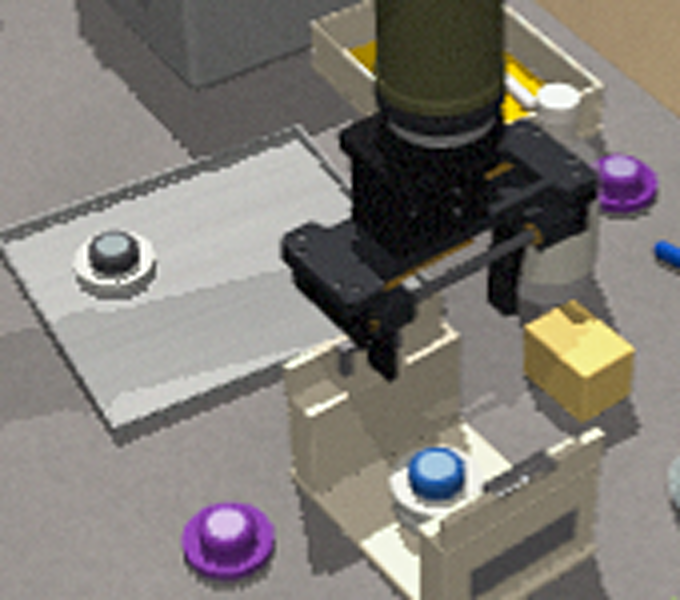

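>>> send_rows(
  steps=[
    [[-0.005,-0.038,0],[0,0,0],0.087],
    [[-0.011,-0.078,0],[0,0,0],0.087],
    [[-0.017,-0.118,0],[0,0,0],0.087],
    [[-0.023,-0.158,0],[0,0,0],0.087],
    [[-0.028,-0.198,0],[0,0,0],0.087],
  ],
)

```text
time_s: 29.5
tool_pos: [0.4788, 0.1463, 0.1649]
tool_rot: [-180.0, -0.0, 3.2]
force: [0.4, 0.1, -0.4]
grip_width: 0.0873
```

>>> send_rows(
  steps=[
    [[-0.006,-0.04,0],[0,0,0],0.087],
    [[-0.012,-0.08,0.01],[0,0,0],0.087],
    [[-0.018,-0.12,0.03],[0,0,0],0.087],
    [[-0.022,-0.15,0.06],[0,0,0],0.087],
    [[-0.023,-0.162,0.08],[0,0,0],0.087],
  ],
)

```text
time_s: 29.92
tool_pos: [0.4452, 0.3102, 0.0837]
tool_rot: [-179.9, 0.0, 3.6]
force: [-0.3, -0.0, -0.4]
grip_width: 0.0869
```

>>> send_rows(
  steps=[
    [[0,0,0.01],[0,0,0],0.087],
    [[0,0,0.02],[0,0,0],0.087],
    [[0,0,0.03],[0,0,0],0.087],
    [[0,0,0.035],[0,0,0],0.087],
    [[0,0,0.035],[0,0,0],0.087],
  ],
)

```text
time_s: 30.33
tool_pos: [0.448, 0.3034, 0.0492]
tool_rot: [179.9, 0.0, 3.1]
force: [-0.2, 0.0, -0.7]
grip_width: 0.0867
```

>>> send_rows(
  steps=[
    [[0,0,0],[0,0,0],0.087],
    [[0,0,0],[0,0,0],0.087],
    [[0,0,0],[0,0,0],0.087],
    [[0,0,0],[0,0,0],0.087],
    [[0,0,0],[0,0,0],0.087],
  ],
)

```text
time_s: 30.75
tool_pos: [0.4479, 0.3054, 0.0504]
tool_rot: [-180.0, -0.0, 3.3]
force: [-0.1, 0.4, 0.0]
grip_width: 0.0869
```

```bash
python3 - <<'E'
from h import *
to([.4476,.3055,.0157],3.25)
s=cam("side");crop(s,150,130,120,100,"s_v1.png",6)
E
```

```text
shift [-0.0004 -0.0001  0.0347] turn [-0.001 -0.001  0.   ] | tcp [0.4479 0.3054 0.0504] [-1.7996e+02 -5.0000e-02  3.2600e+00] F [-0.1  0.4  0. ] w 0.0869 t 30.75
```

View pics/s_v1.png

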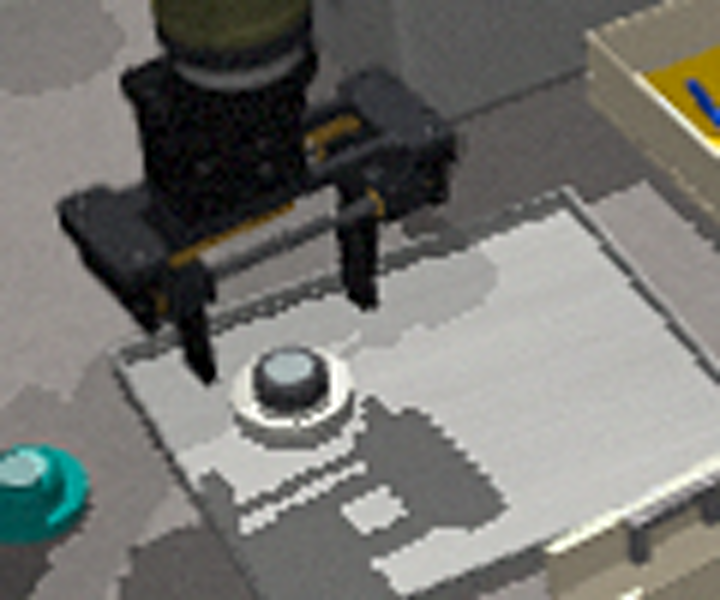

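>>> send_rows(
  steps=[
    [[0,0,0.01],[0,0,0],0.087],
    [[0,0,0.02],[0,0,0],0.087],
    [[0,0,0.028],[0,0,0],0.087],
    [[0,0,0.032],[0,0,0],0.087],
    [[0,0,0.0345],[0,0,0],0.087],
  ],
)

```text
time_s: 31.22
tool_pos: [0.4468, 0.3046, 0.0138]
tool_rot: [179.9, 0.1, 3.3]
force: [0.1, 0.8, -0.2]
grip_width: 0.0871
```

>>> send_rows(
  steps=[
    [[0,0,0],[0,0,0],0.087],
    [[0,0,0],[0,0,0],0.087],
    [[0,0,0],[0,0,0],0.06],
    [[0,0,0],[0,0,0],0.036],
    [[0,0,0],[0,0,0],0.036],
  ],
  grip_force=8,
)

```text
time_s: 31.63
tool_pos: [0.4479, 0.3054, 0.0158]
tool_rot: [-180.0, -0.0, 3.3]
force: [-1.2, -0.0, -0.5]
grip_width: 0.0744
```

>>> send_rows(
  steps=[
    [[0,0,0],[0,0,0],0.036],
    [[0,0,0],[0,0,0],0.036],
    [[0,0,0],[0,0,0],0.036],
    [[0,0,0],[0,0,0],0.036],
    [[0,0,0],[0,0,0],0.036],
  ],
)

```text
time_s: 32.05
tool_pos: [0.4477, 0.3052, 0.0154]
tool_rot: [-180.0, -0.0, 3.3]
force: [1.5, 0.3, -0.3]
grip_width: 0.0421
```

```bash
python3 - <<'E'
from h import *
to([.5192,-.0513,.165],3.25)
E
```

```text
shift [ 0.0511  0.36   -0.1497] turn [-0. -0.  0.] | tcp [0.4477 0.3052 0.0154] [-1.7999e+02 -1.0000e-02  3.2700e+00] F [ 1.5  0.3 -0.3] w 0.0421 t 32.05
```

>>> send_rows(
  steps=[
    [[0,0,0],[0,0,0],0.036],
    [[0,0,0],[0,0,0],0.036],
    [[0,0,-0.005],[0,0,0],0.036],
    [[0,0,-0.02],[0,0,0],0.036],
    [[0,0,-0.05],[0,0,0],0.036],
  ],
  grip_force=20,
)

```text
time_s: 32.47
tool_pos: [0.4449, 0.3032, 0.0626]
tool_rot: [179.7, 0.4, 3.3]
force: [-0.2, -0.1, -1.6]
grip_width: 0.039
```

>>> send_rows(
  steps=[
    [[0,0,-0.04],[0,0,0],0.036],
    [[0.002,0.015,-0.075],[0,0,0],0.036],
    [[0.007,0.05,-0.1],[0,0,0],0.036],
    [[0.013,0.09,-0.1],[0,0,0],0.036],
    [[0.019,0.13,-0.1],[0,0,0],0.036],
  ],
)

```text
time_s: 32.88
tool_pos: [0.4752, 0.1761, 0.1681]
tool_rot: [-179.9, -0.3, 3.4]
force: [1.3, -1.3, -1.8]
grip_width: 0.0389
```

>>> send_rows(
  steps=[
    [[0.006,0.04,0],[0,0,0],0.036],
    [[0.012,0.08,0],[0,0,0],0.036],
    [[0.017,0.12,0],[0,0,0],0.036],
    [[0.022,0.155,0],[0,0,0],0.036],
    [[0.026,0.185,0],[0,0,0],0.036],
  ],
)

```text
time_s: 33.3
tool_pos: [0.5104, -0.0099, 0.1657]
tool_rot: [180.0, -0.0, 3.1]
force: [0.1, 0.8, -1.2]
grip_width: 0.039
```

>>> send_rows(
  steps=[
    [[0.003,0.02,0],[0,0,0],0.036],
    [[0.005,0.035,0],[0,0,0],0.036],
    [[0.006,0.045,0],[0,0,0],0.036],
    [[0.006,0.045,0],[0,0,0],0.036],
    [[0.006,0.045,0],[0,0,0],0.036],
  ],
)

```text
time_s: 33.72
tool_pos: [0.5189, -0.0508, 0.1653]
tool_rot: [-180.0, 0.0, 3.2]
force: [0.0, 0.1, -0.4]
grip_width: 0.0392
```

>>> send_rows(
  steps=[
    [[0,0,0],[0,0,0],0.036],
    [[0,0,0],[0,0,0],0.036],
    [[0,0,0],[0,0,0],0.036],
    [[0,0,0],[0,0,0],0.036],
    [[0,0,0],[0,0,0],0.036],
  ],
)

```text
time_s: 34.13
tool_pos: [0.519, -0.0507, 0.1653]
tool_rot: [-180.0, -0.0, 3.3]
force: [-1.2, 0.4, -1.4]
grip_width: 0.0389
```

```bash
python3 - <<'E'
from h import *
to([.5192,-.0513,.07],3.25)
s=cam("side");crop(s,170,130,170,150,"s_v2.png",4)
E
```

```text
shift [0.0001 0.0006 0.0953] turn [-0.    -0.     0.001] | tcp [ 0.519  -0.0507  0.1653] [-179.99   -0.      3.32] F [-1.2  0.4 -1.4] w 0.0389 t 34.13
```

View pics/s_v2.png

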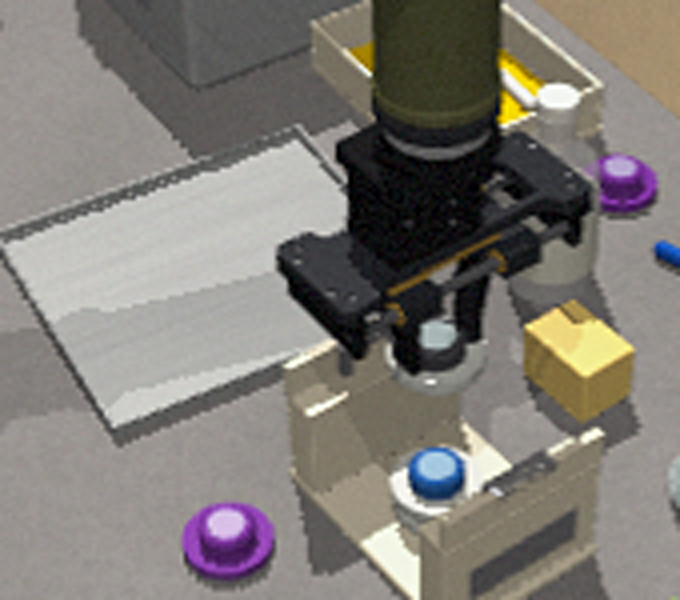

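>>> send_rows(
  steps=[
    [[0,0.0005,0.015],[0,0,0],0.036],
    [[0,0.0005,0.035],[0,0,0],0.036],
    [[0,0.0005,0.055],[0,0,0],0.036],
    [[0,0.0005,0.07],[0,0,0],0.036],
    [[0,0.0005,0.082],[0,0,0],0.036],
  ],
)

```text
time_s: 34.6
tool_pos: [0.5184, -0.0516, 0.0819]
tool_rot: [-180.0, 0.1, 3.3]
force: [0.3, 0.7, -0.7]
grip_width: 0.039
```

>>> send_rows(
  steps=[
    [[0,0,0.006],[0,0,0],0.036],
    [[0,0,0.01],[0,0,0],0.036],
    [[0,0,0.013],[0,0,0],0.036],
    [[0,0,0.014],[0,0,0],0.036],
    [[0,0,0.014],[0,0,0],0.036],
  ],
)

```text
time_s: 35.02
tool_pos: [0.5195, -0.0518, 0.0698]
tool_rot: [-180.0, -0.1, 3.3]
force: [0.3, -0.4, -1.9]
grip_width: 0.0392
```

```bash
python3 - <<'E'
from h import *
to([.5192,-.0513,.0563],3.25)
E
```

```text
shift [-0.0003 -0.0005  0.0135] turn [-0.    -0.001  0.   ] | tcp [ 0.5195 -0.0518  0.0698] [-1.80e+02 -5.00e-02  3.27e+00] F [ 0.3 -0.4 -1.9] w 0.0392 t 35.02
```

>>> send_rows(
  steps=[
    [[0,-0.0005,0.003],[0,0,0],0.036],
    [[0,-0.0005,0.006],[0,0,0],0.036],
    [[0,-0.0005,0.008],[0,0,0],0.036],
    [[0,-0.0005,0.01],[0,0,0],0.036],
    [[0,-0.0005,0.011],[0,0,0],0.036],
  ],
)

```text
time_s: 35.43
tool_pos: [0.5189, -0.0513, 0.058]
tool_rot: [-180.0, 0.0, 3.3]
force: [0.2, -0.4, -2.3]
grip_width: 0.039
```

>>> send_rows(
  steps=[
    [[0,0,0.001],[0,0,0],0.036],
    [[0,0,0.002],[0,0,0],0.036],
    [[0,0,0.0025],[0,0,0],0.036],
    [[0,0,0.0025],[0,0,0],0.036],
    [[0,0,0.0025],[0,0,0],0.036],
  ],
)

```text
time_s: 35.85
tool_pos: [0.5191, -0.0513, 0.0563]
tool_rot: [-180.0, -0.0, 3.3]
force: [-1.6, -0.1, 4.3]
grip_width: 0.039
```

>>> send_rows(
  steps=[
    [[0,0,0.0005],[0,0,0],0.036],
    [[0,0,0.0005],[0,0,0],0.036],
    [[0,0,0.0005],[0,0,0],0.036],
    [[0,0,0.0005],[0,0,0],0.036],
    [[0,0,0.0005],[0,0,0],0.036],
  ],
)

```text
time_s: 36.27
tool_pos: [0.5192, -0.0513, 0.0563]
tool_rot: [-180.0, -0.0, 3.3]
force: [-2.8, -0.4, 7.4]
grip_width: 0.0389
```

Home. Release, rise and look.

>>> send_rows(
  steps=[
    [[0,0,0],[0,0,0],0.06],
    [[0,0,0],[0,0,0],0.087],
    [[0,0,0],[0,0,0],0.087],
    [[0,0,0],[0,0,0],0.087],
    [[0,0,0],[0,0,0],0.087],
  ],
)

```text
time_s: 36.68
tool_pos: [0.519, -0.0513, 0.0551]
tool_rot: [180.0, 0.0, 3.3]
force: [0.4, 0.0, -0.8]
grip_width: 0.0647
```

>>> send_rows(
  steps=[
    [[0,0,-0.01],[0,0,0],0.087],
    [[0,0,-0.03],[0,0,0],0.087],
    [[0,0,-0.06],[0,0,0],0.087],
    [[0,0,-0.095],[0,0,0],0.087],
    [[0,0,-0.13],[0,0,0],0.087],
  ],
)

```text
time_s: 37.1
tool_pos: [0.5185, -0.0515, 0.1871]
tool_rot: [180.0, 0.0, 3.2]
force: [1.1, 0.5, 0.5]
grip_width: 0.0857
```

```bash
python3 - <<'E'
from h import *
to([.548,-.308,.19],-82.5)
s=cam("side");crop(s,230,190,180,180,"s_w1.png",4)
E
```

```text
shift [ 0.0149  0.2578 -0.0029] turn [0.    0.    1.497] | tcp [ 0.5185 -0.0515  0.1871] [1.7999e+02 3.0000e-02 3.2500e+00] F [1.1 0.5 0.5] w 0.0857 t 37.1
```

View pics/s_w1.png

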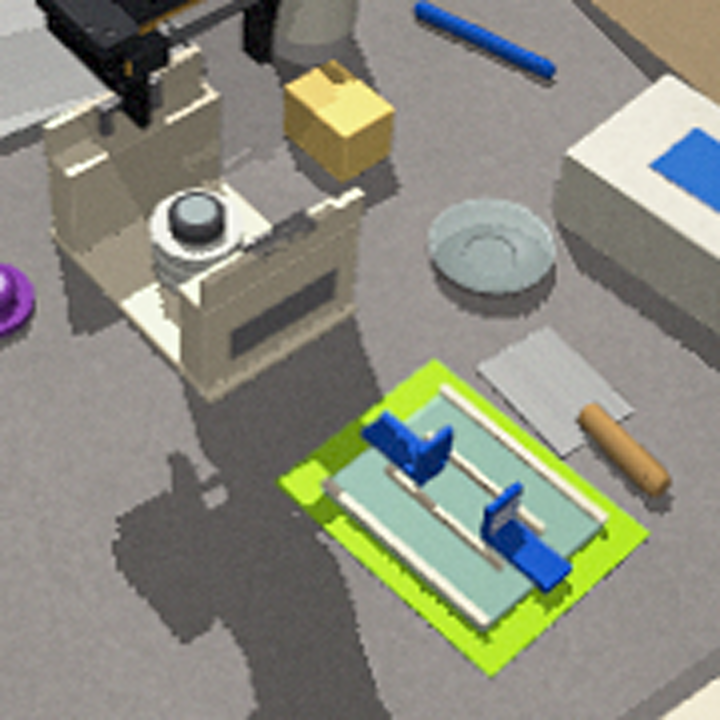

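>>> send_rows(
  steps=[
    [[0.002,0.035,-0.01],[0,0,0.12],0.087],
    [[0.004,0.07,-0.01],[0,0,0.24],0.087],
    [[0.006,0.105,-0.01],[0,0,0.36],0.087],
    [[0.008,0.14,-0.01],[0,0,0.48],0.087],
    [[0.01,0.175,-0.01],[0,0,0.6],0.087],
  ],
)

```text
time_s: 37.57
tool_pos: [0.5392, -0.227, 0.1962]
tool_rot: [-180.0, -0.1, -31.4]
force: [0.8, 0.5, -0.0]
grip_width: 0.0873
```

```bash
python3 - <<'E'
from h import *
to([.5485,-.3085,.19],-65.4)
E
```

```text
shift [0.0504 0.0647 0.0062] turn [-0.001 -0.001  0.593] | tcp [ 0.5392 -0.227   0.1962] [-1.7996e+02 -7.0000e-02 -3.1420e+01] F [ 0.8  0.5 -0. ] w 0.0873 t 37.57
```

>>> send_rows(
  steps=[
    [[0.01,0.013,0],[0,0,0.12],0.087],
    [[0.02,0.026,0],[0,0,0.24],0.087],
    [[0.03,0.039,0],[0,0,0.36],0.087],
    [[0.042,0.054,0],[0,0,0.48],0.087],
    [[0.05,0.065,0],[0,0,0.6],0.087],
  ],
)

```text
time_s: 37.98
tool_pos: [0.5483, -0.3087, 0.1958]
tool_rot: [-180.0, -0.1, -65.9]
force: [-0.1, -0.3, -1.2]
grip_width: 0.0869
```

>>> send_rows(
  steps=[
    [[0,0,0],[0,0,0.12],0.087],
    [[0,0,0.02],[0,0,0.24],0.087],
    [[0,0,0.05],[0,0,0.29],0.087],
    [[0,0,0.07],[0,0,0.29],0.087],
    [[0,0,0.08],[0,0,0.29],0.087],
  ],
)

```text
time_s: 38.4
tool_pos: [0.547, -0.3058, 0.1127]
tool_rot: [179.8, 0.1, -82.1]
force: [0.4, 1.5, -0.8]
grip_width: 0.0867
```

>>> send_rows(
  steps=[
    [[0,0,0],[0,0,0],0.087],
    [[0,0,0],[0,0,0],0.087],
    [[0,0,0],[0,0,0],0.087],
    [[0,0,0],[0,0,0],0.087],
    [[0,0,0],[0,0,0],0.087],
  ],
)

```text
time_s: 38.82
tool_pos: [0.5491, -0.3074, 0.1168]
tool_rot: [-179.9, -0.1, -82.1]
force: [0.0, 1.2, 0.3]
grip_width: 0.0871
```

```bash
python3 - <<'E'
from h import *
to([.5485,-.3085,.0233],-82.5)
E
```

```text
shift [0.0009 0.0009 0.0935] turn [-0.002 -0.001  0.007] | tcp [ 0.5491 -0.3074  0.1168] [-1.7987e+02 -6.0000e-02 -8.2100e+01] F [0.  1.2 0.3] w 0.0871 t 38.82
```

>>> send_rows(
  steps=[
    [[0.001,0.001,0.02],[0,0,0.007],0.087],
    [[0.001,0.001,0.04],[0,0,0.007],0.087],
    [[0.001,0.001,0.06],[0,0,0.007],0.087],
    [[0.001,0.001,0.075],[0,0,0.007],0.087],
    [[0.001,0.001,0.083],[0,0,0.007],0.087],
  ],
)

```text
time_s: 39.23
tool_pos: [0.5468, -0.3075, 0.0309]
tool_rot: [179.9, 0.1, -82.5]
force: [0.3, 0.4, 0.0]
grip_width: 0.0872
```

>>> send_rows(
  steps=[
    [[0,0,0.004],[0,0,0],0.087],
    [[0,0,0.008],[0,0,0],0.087],
    [[0,0,0.009],[0,0,0],0.087],
    [[0,0,0.009],[0,0,0],0.087],
    [[0,0,0.009],[0,0,0],0.087],
  ],
)

```text
time_s: 39.65
tool_pos: [0.548, -0.3084, 0.0242]
tool_rot: [-179.9, -0.0, -82.5]
force: [-0.7, 0.2, -0.4]
grip_width: 0.087
```

```bash
python3 - <<'E'
from h import *
to([.5485,-.3085,.0233],-82.5)
s=cam("side");crop(s,280,240,120,120,"s_w2.png",6)
E
```

```text
shift [ 0.0001 -0.0005  0.0009] turn [-0.001 -0.001 -0.   ] | tcp [ 0.548  -0.3084  0.0242] [-1.7992e+02 -4.0000e-02 -8.2510e+01] F [-0.7  0.2 -0.4] w 0.087 t 39.65
```

View pics/s_w2.png

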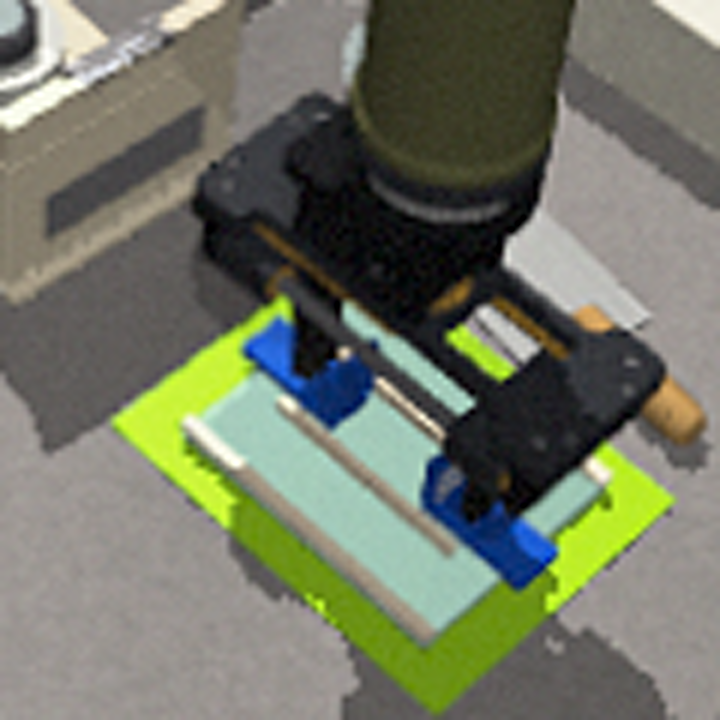

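>>> send_rows(
  steps=[
    [[0,-0.0005,0.001],[0,0,0],0.07],
    [[0,-0.0005,0.001],[0,0,0],0.04],
    [[0,-0.0005,0.001],[0,0,0],0.04],
    [[0,-0.0005,0.001],[0,0,0],0.04],
    [[0,-0.0005,0.001],[0,0,0],0.04],
  ],
  grip_force=30,
)

```text
time_s: 40.12
tool_pos: [0.548, -0.3082, 0.0225]
tool_rot: [-180.0, -0.0, -82.5]
force: [0.1, -0.2, -0.5]
grip_width: 0.0616
```

>>> send_rows(
  steps=[
    [[0,0,0],[0,0,0],0.04],
    [[0,0,0],[0,0,0],0.04],
    [[0,0,0],[0,0,0],0.04],
    [[0,0,0],[0,0,0],0.04],
    [[0,0,0],[0,0,0],0.04],
  ],
)

```text
time_s: 40.53
tool_pos: [0.548, -0.3082, 0.0226]
tool_rot: [-180.0, -0.0, -82.5]
force: [-0.7, 0.4, 3.7]
grip_width: 0.0433
```

>>> send_rows(
  steps=[
    [[0,0,0],[0,0,0],0.04],
    [[0,0,-0.004],[0,0,0],0.04],
    [[0,0,-0.015],[0,0,0],0.04],
    [[0,0,-0.035],[0,0,0],0.04],
    [[0,0,-0.06],[0,0,0],0.04],
  ],
)

```text
time_s: 40.95
tool_pos: [0.5464, -0.3069, 0.0813]
tool_rot: [179.8, 0.1, -82.5]
force: [1.2, -0.6, -1.0]
grip_width: 0.0432
```

```bash
python3 - <<'E'
from h import *
to([.5209,-.0515,.21],-86.8)
s=cam("side");crop(s,280,210,120,120,"s_w3.png",5)
E
```

```text
shift [-0.2568 -0.0076 -0.1281] turn [0.004 0.002 0.075] | tcp [ 0.5464 -0.3069  0.0813] [ 1.7978e+02  1.2000e-01 -8.2500e+01] F [ 1.2 -0.6 -1. ] w 0.0432 t 40.95
```

View pics/s_w3.png

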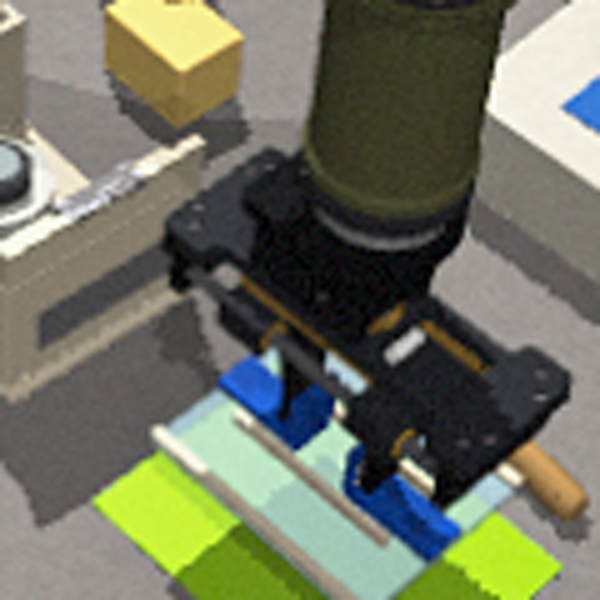

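>>> send_rows(
  steps=[
    [[0,0,-0.035],[0,0,0],0.04],
    [[0,0,-0.07],[0,0,0],0.04],
    [[0,0,-0.105],[0,0,0],0.04],
    [[-0.01,0,-0.125],[0,0,0],0.04],
    [[-0.04,-0.001,-0.13],[0,0,0.01],0.04],
  ],
)

```text
time_s: 41.42
tool_pos: [0.5441, -0.2748, 0.2177]
tool_rot: [-179.6, -0.5, -83.5]
force: [-0.5, -0.2, -1.6]
grip_width: 0.0431
```

>>> send_rows(
  steps=[
    [[-0.035,-0.001,0],[0,0,0.01],0.04],
    [[-0.07,-0.002,0],[0,0,0.03],0.04],
    [[-0.105,-0.003,0],[0,0,0.04],0.04],
    [[-0.14,-0.004,0],[0,0,0.06],0.04],
    [[-0.17,-0.005,0],[0,0,0.065],0.04],
  ],
)

```text
time_s: 41.83
tool_pos: [0.5275, -0.0962, 0.2125]
tool_rot: [-180.0, 0.1, -86.8]
force: [0.2, 0.2, -3.1]
grip_width: 0.043
```

>>> send_rows(
  steps=[
    [[-0.02,0,0],[0,0,0],0.04],
    [[-0.035,0,0],[0,0,0],0.04],
    [[-0.045,0,0],[0,0,0],0.04],
    [[-0.045,0,0],[0,0,0],0.04],
    [[-0.045,0,0],[0,0,0],0.04],
  ],
)

```text
time_s: 42.25
tool_pos: [0.5256, -0.0545, 0.2124]
tool_rot: [-180.0, -0.0, -86.8]
force: [-0.3, -0.4, -3.1]
grip_width: 0.0432
```

>>> send_rows(
  steps=[
    [[0,0,0],[0,0,0],0.04],
    [[0,0,0],[0,0,0],0.04],
    [[0,0,0],[0,0,0],0.04],
    [[0,0,0],[0,0,0],0.04],
    [[0,0,0],[0,0,0],0.04],
  ],
)

```text
time_s: 42.67
tool_pos: [0.5256, -0.0545, 0.2123]
tool_rot: [180.0, -0.0, -86.9]
force: [0.1, -0.8, -3.1]
grip_width: 0.0427
```

```bash
python3 - <<'E'
from h import *
to([.5204,-.0515,.145],-86.8)
s=cam("side");crop(s,220,140,120,140,"s_w4.png",5)
E
```

```text
shift [-0.0033  0.005   0.0673] turn [ 0.    -0.    -0.001] | tcp [ 0.5256 -0.0545  0.2123] [180.    -0.   -86.86] F [ 0.1 -0.8 -3.1] w 0.0427 t 42.67
```

View pics/s_w4.png

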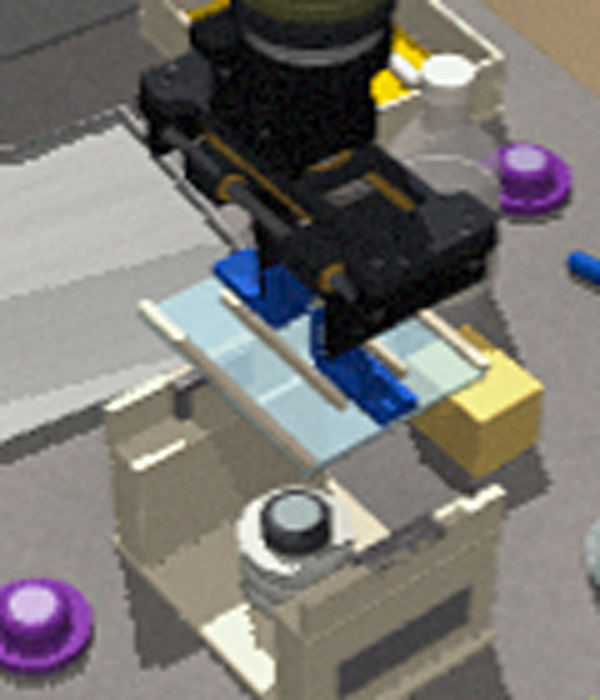

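>>> send_rows(
  steps=[
    [[-0.002,0.002,0.01],[0,0,0],0.04],
    [[-0.003,0.005,0.025],[0,0,0],0.04],
    [[-0.003,0.005,0.04],[0,0,0],0.04],
    [[-0.003,0.005,0.048],[0,0,0],0.04],
    [[-0.003,0.005,0.052],[0,0,0],0.04],
  ],
)

```text
time_s: 43.13
tool_pos: [0.5192, -0.051, 0.1585]
tool_rot: [179.8, 0.0, -86.8]
force: [0.7, -0.2, -2.2]
grip_width: 0.0426
```

>>> send_rows(
  steps=[
    [[0,0,0],[0,0,0],0.04],
    [[0,0,0],[0,0,0],0.04],
    [[0,0,0],[0,0,0],0.04],
    [[0,0,0],[0,0,0],0.04],
    [[0,0,0],[0,0,0],0.04],
  ],
)

```text
time_s: 43.55
tool_pos: [0.521, -0.0512, 0.161]
tool_rot: [-179.9, 0.0, -86.8]
force: [0.2, -0.6, -2.3]
grip_width: 0.0432
```

```bash
python3 - <<'E'
from h import *
to([.5204,-.0515,.1126],-86.8)
s=cam("side");crop(s,220,165,120,120,"s_w5.png",6)
E
```

```text
shift [0.0003 0.0007 0.0484] turn [-0.001  0.    -0.   ] | tcp [ 0.521  -0.0512  0.161 ] [-1.7992e+02  1.0000e-02 -8.6800e+01] F [ 0.2 -0.6 -2.3] w 0.0432 t 43.55
```

View pics/s_w5.png

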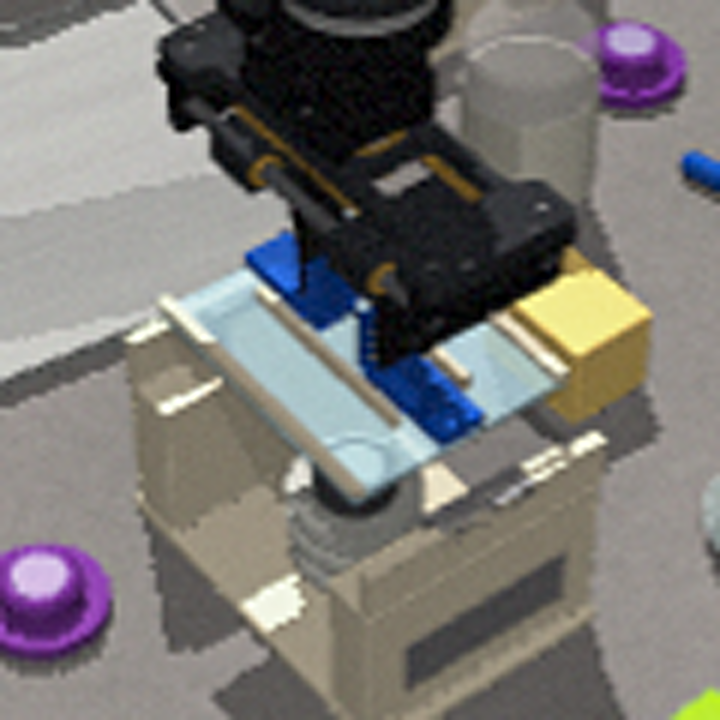

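>>> send_rows(
  steps=[
    [[0,0.0005,0.006],[0,0,0],0.04],
    [[0,0.0005,0.012],[0,0,0],0.04],
    [[0,0.0005,0.018],[0,0,0],0.04],
    [[0,0.0005,0.022],[0,0,0],0.04],
    [[0,0.0005,0.024],[0,0,0],0.04],
  ],
)

```text
time_s: 44.02
tool_pos: [0.5192, -0.0512, 0.1351]
tool_rot: [179.9, -0.0, -86.8]
force: [0.4, 0.5, -2.2]
grip_width: 0.0428
```

>>> send_rows(
  steps=[
    [[0,0,0.003],[0,0,0],0.04],
    [[0,0,0.006],[0,0,0],0.04],
    [[0,0,0.009],[0,0,0],0.04],
    [[0,0,0.011],[0,0,0],0.04],
    [[0,0,0.012],[0,0,0],0.04],
  ],
)

```text
time_s: 44.43
tool_pos: [0.5199, -0.0512, 0.124]
tool_rot: [180.0, 0.0, -86.8]
force: [0.7, 0.8, -2.0]
grip_width: 0.0433
```

>>> send_rows(
  steps=[
    [[0,0,0.002],[0,0,0],0.04],
    [[0,0,0.004],[0,0,0],0.04],
    [[0,0,0.006],[0,0,0],0.04],
    [[0,0,0.008],[0,0,0],0.04],
    [[0,0,0.009],[0,0,0],0.04],
  ],
)

```text
time_s: 44.85
tool_pos: [0.5198, -0.0512, 0.115]
tool_rot: [180.0, 0.0, -86.8]
force: [0.0, 0.9, -2.4]
grip_width: 0.0428
```

```bash
python3 - <<'E'
from h import *
to([.5204,-.0515,.1126],-86.8)
s=cam("side");crop(s,220,165,120,120,"s_w6.png",6)
E
```

```text
shift [ 0.0003 -0.0006  0.0024] turn [ 0.  0. -0.] | tcp [ 0.5198 -0.0512  0.115 ] [179.98   0.   -86.8 ] F [ 0.   0.9 -2.4] w 0.0428 t 44.85
```

View pics/s_w6.png

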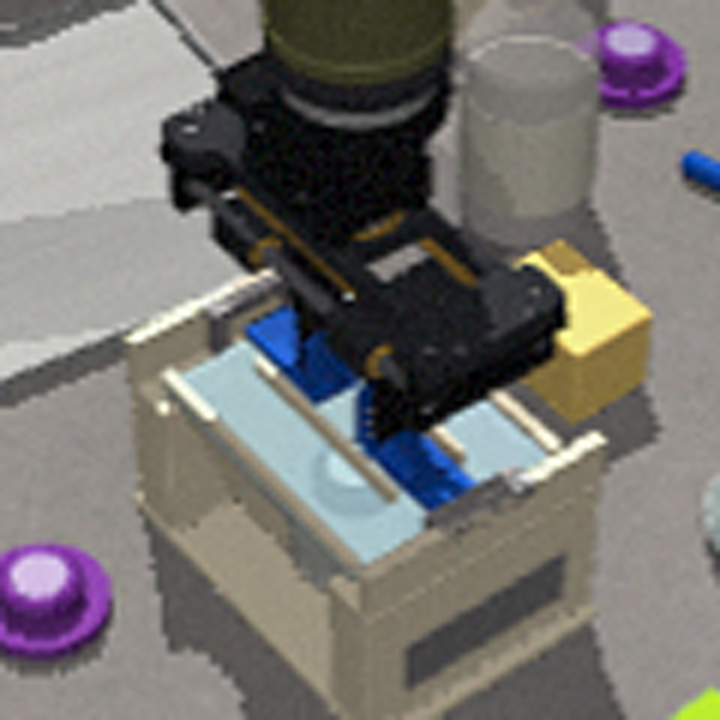

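Nearly seated; last 2–3 mm slowly.

>>> send_rows(
  steps=[
    [[0,0,0.001],[0,0,0],0.04],
    [[0,0,0.0015],[0,0,0],0.04],
    [[0,0,0.002],[0,0,0],0.04],
    [[0,0,0.0025],[0,0,0],0.04],
    [[0,0,0.0025],[0,0,0],0.04],
  ],
)

```text
time_s: 45.32
tool_pos: [0.5199, -0.0512, 0.1128]
tool_rot: [180.0, 0.0, -86.8]
force: [0.0, -0.3, -2.1]
grip_width: 0.043
```

>>> send_rows(
  steps=[
    [[0,0,0.0005],[0,0,0],0.04],
    [[0,0,0.0005],[0,0,0],0.04],
    [[0,0,0.0005],[0,0,0],0.04],
    [[0,0,0.0005],[0,0,0],0.04],
    [[0,0,0.0005],[0,0,0],0.04],
  ],
)

```text
time_s: 45.73
tool_pos: [0.52, -0.0512, 0.1126]
tool_rot: [-180.0, 0.0, -86.8]
force: [-0.7, 0.4, 0.6]
grip_width: 0.043
```

>>> send_rows(
  steps=[
    [[0,0,0.0005],[0,0,0],0.04],
    [[0,0,0.001],[0,0,0],0.04],
    [[0,0,0.001],[0,0,0],0.04],
    [[0,0,0.001],[0,0,0],0.04],
    [[0,0,0.001],[0,0,0],0.04],
  ],
)

```text
time_s: 46.15
tool_pos: [0.5201, -0.0513, 0.1126]
tool_rot: [-180.0, 0.0, -86.8]
force: [-4.5, 0.6, 9.3]
grip_width: 0.0432
```

>>> send_rows(
  steps=[
    [[0,0,0],[0,0,0],0.055],
    [[0,0,0],[0,0,0],0.065],
    [[0,0,0],[0,0,0],0.087],
    [[0,0,0],[0,0,0],0.087],
    [[0,0,0],[0,0,0],0.087],
  ],
)

```text
time_s: 46.57
tool_pos: [0.5205, -0.0513, 0.1119]
tool_rot: [-179.9, 0.0, -86.8]
force: [-0.2, 0.5, 0.0]
grip_width: 0.0689
```

>>> send_rows(
  steps=[
    [[0,0,0],[0,0,0],0.087],
    [[0,0,0],[0,0,0],0.087],
    [[0,0,-0.01],[0,0,0],0.087],
    [[0,0,-0.03],[0,0,0],0.087],
    [[0,0,-0.06],[0,0,0],0.087],
  ],
)

```text
time_s: 46.98
tool_pos: [0.5182, -0.0512, 0.1703]
tool_rot: [179.7, -0.0, -86.8]
force: [0.7, 0.6, 0.1]
grip_width: 0.0866
```

>>> send_rows(
  steps=[
    [[0,0,-0.03],[0,0,0],0.087],
    [[0,0,-0.06],[0,0,0],0.087],
    [[-0.03,0,-0.08],[0,0,0],0.087],
    [[-0.07,0,-0.08],[0,0,0],0.087],
    [[-0.11,0,-0.08],[0,0,0],0.087],
  ],
)

```text
time_s: 47.4
tool_pos: [0.515, 0.0588, 0.2543]
tool_rot: [-179.7, 0.1, -87.0]
force: [0.3, 0.3, -0.3]
grip_width: 0.087
```

>>> send_rows(
  steps=[
    [[-0.03,0,0],[0,0,0],0.087],
    [[-0.07,0,0],[0,0,0],0.087],
    [[-0.11,0,0],[0,0,0],0.087],
    [[-0.13,0,0],[0,0,0],0.087],
    [[-0.14,0,0],[0,0,0],0.087],
  ],
)

```text
time_s: 47.82
tool_pos: [0.505, 0.2029, 0.2517]
tool_rot: [-180.0, 0.1, -86.5]
force: [-0.1, -0.4, -0.0]
grip_width: 0.087
```

```bash
python3 - <<'E'
from h import *
to([.52,-.05,.2])
s=cam("side");cv2.imwrite("pics/s_end.png",s["bgr"]);crop(s,230,195,100,100,"s_x1.png",6)
t=cam("top");crop(t,245,195,100,80,"t_x1.png",7)
E
```

```text
shift [0.2534 0.0007 0.0514] turn [-0.     0.001 -0.   ] | tcp [0.505  0.2029 0.2517] [-1.7999e+02  7.0000e-02 -8.6460e+01] F [-0.1 -0.4 -0. ] w 0.087 t 47.82
```

View pics/s_x1.png

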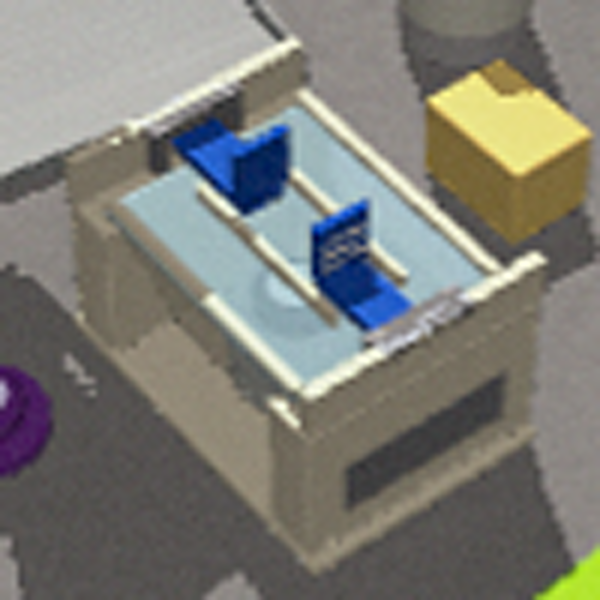

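View pics/t_x1.png

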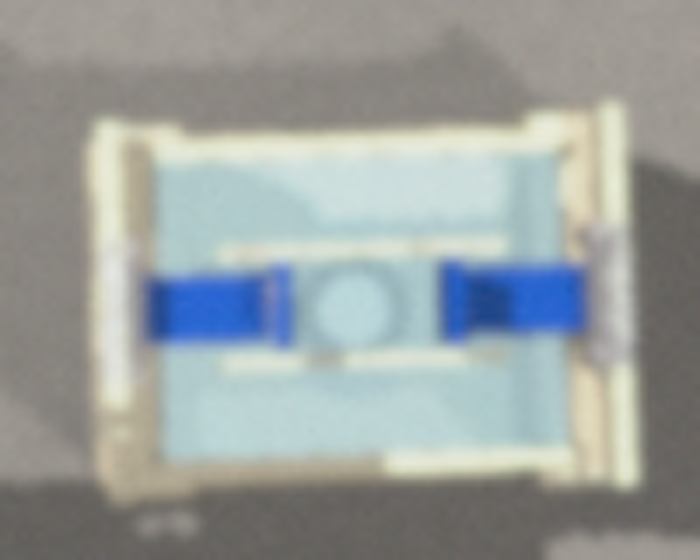

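View pics/s_end.png

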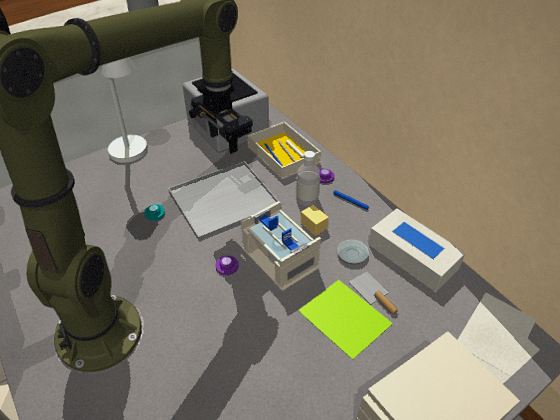

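>>> send_rows(
  steps=[
    [[0,0,0],[0,0,0],0.087],
    [[0,0,0],[0,0,0],0.087],
    [[0,0,0],[0,0,0],0.087],
    [[0,0,0],[0,0,0],0.087],
    [[0,0,0],[0,0,0],0.087],
  ],
)

```text
time_s: 48.33
tool_pos: [0.5063, 0.1972, 0.2515]
tool_rot: [-180.0, 0.0, -86.9]
force: [0.4, -0.7, -1.0]
grip_width: 0.0872
```

```bash
python3 - <<'E'
from cell import env
print(env.sign_off())
E
```

```text
the job is handed in; nothing more can be done
None
```

The lens cells are away and the job is handed in at 48 s of the 208 s allowed. I squeezed both tabs, lifted the cover off and laid it flat on the mat. Then I stacked the three cells that were there, black, blue and dark steel from the bottom up; there was no orange cell. Last, I put the cover back and released the tabs.

**Last checks:**
- **Cells:** each ended at the height worked out for fully home, with the tool tip at 24.6, 40.3 and 56.3 mm. Light contact was felt each time, at most 7 N.
- **Cover:** it bottomed out at the calculated height, with 9 N of contact. In the final top view the cover, fins and tab bars lie as they did at the start, with both tabs out under the lips.
- **Rest of the bench:** the tray is empty. The final side view shows nothing else out of place, and I saw no cell knocked aside.

**One disagreement:** the two cameras differed by about 5 to 8 mm in x. The side camera's view of the fingertips sat 2 to 3 pixels off the tool's own position. I relied on the top camera, which matched the gripped cells and the cover to about 1 mm.

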